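Pack the carver's sharpening chest

ROBOT

A 6-joint arm with a two-finger parallel gripper is mounted at the origin on a cart in front of the work surface, level with it; the furniture and walls round the work are solid. World frame = base frame: x ahead of the robot, y to its left, z up, the work surface at z = 0. Lengths are in m, angles in rad, forces in N, time in s.
With the tool pointing down it reaches from about 0.375 to 0.9 m from the base axis. Payload 3.1 kg.
Tool frame: the origin (TCP) lies at the very end of the fingers, on their centre line; the grasp point (between the pads) lies 19 mm behind it; x points along the fingers, z is the direction in which the jaws open and shut, and the axes are right-handed (so a half turn about x gives the same grasp; the last joint's range is limited). The gripper opens to 85 mm and grips with 20 to 120 N. Pads are 22 mm wide; open, the fingers measure 114 mm over their backs; the gripper's body (76 mm by 85 mm) begins 54 mm behind the grasp point. The pads swing forward as they close: fully open they stand 13 mm farther back than shut.
Start: joints at [-1.429, 0.527, 1.433, -0, 1.181, -0.178], TCP at [0.197, -0.593, 0.231] pointing down, gripper open.
Joint ranges: [-3.08, 3.08], [-0.75, 2.2], [0.22, 2.44], [-1.43, 4.57], [0, 2.65], [-2.85, 2.85]. Speed limits (rad/s): [2.79, 2.79, 3.14, 3.14, 3.14, 3.14].

INTERFACE

Orientations are given as a unit quaternion [x, y, z, w].
In Python, from station import manip, viewer, job gives the robot as it stands.
- The arm moves only by the tool move_arm, never from a script. Its argument "deltas" is one flat list of numbers, 7 for each row, row after row: the finger opening in mm, from 0 to 85.4, then the shift along the tool's x, y, z in mm, then the turn, a rotation vector about the tool's x, y, z in degrees. In form: [jaw, tx, ty, tz, rx, ry, rz, jaw, tx, ty, tz, rx, ry, rz, ...]. A call has 1 to 10 rows; each row shifts and turns the commanded pose from where the row before left it, along the tool's axes as they then stand; what a row does not reach is not made up. A row lasts 1/10 s, in which the tool goes at most 50 mm and 8.59 degrees, less where a joint would pass 70% of its speed; a pose out of reach is approached as far as the arm can. A call is refused whole if a number of a shift passes 50 or a number of a turn 8.59, either way. A call with a gripper value outside its range is refused whole. The fingers move at their own pace and stop on an object; "force" is the grip in N (left out, the last holds). Time passes only in rows, so rows that do not move let the fingers close. It gives the time, the measured TCP pose, the force and the opening at its end, in the units of the state.
- manip.sense(): the state, without advancing time (a new reading comes with each control period).
- viewer.snapshot(name): name is "scene" or "top" or "wrist"; returns a dict with "image" (420x560x3 uint8, red, green, blue), "depth" (420x560 float32, m along the optical axis (not along the pixel's ray), 0 where there is no reading), "fovy" (degrees; the focal length in pixels is half the picture's height over the tangent of half this angle, whatever the lens; pixels are square), "cx", "cy" (the principal point, pixels), "R" (3x3) and "t" (3): a world point X has camera coordinates R X + t. Camera axes: x right, y down, z forward; pixel columns grow to the right and rows downward; lengths in m; the calibration is good to about 2 mm. A picture is of the moment at which its call begins.
- job.sign_off(): hands the job in, once; it reports no verdict.
The state is a dict: "t": time; "q": joint angles; "qd": joint speeds; "tau": joint torques, N m; "tcp_pos": TCP position; "tool_rot": TCP orientation; "force": force on the tool from outside, world axes, zero at the start; "ft_torque": the same for the moment, N m; "finger_gap": opening from 0.0 (shut) to 1.0 (fully open).
Only numpy, scipy, OpenCV 4.12 (cv2) and the standard library are available. Lean on these libraries where they do the work, as an engineer would, in place of code of your own. Each camera call takes 0.05 s, during which the arm holds its last target.

TASK

Pack the sharpening chest: lay the loose grey bench stone beside it flat in its bed in the bottom of the chest, then set the empty lift-out till down over it, level on its ledges. Once the till is in, put the honing block (the longer, flatter of the two planed blocks lying beside it) and the round tin of honing paste flat into the till's recesses that fit them, and finally put the lid fully down on the chest. Leave the shorter block and the glue bottle where they are.

Things in the scene. Friction and masses are not known exactly. Their poses are not given: they have to be found in the camera images.
- chest: Fixed open wooden chest, 242 (x) x 150 (y) mm. Origin: centre of its underside, z up; same either way round. Outer walls 14 mm thick end in a flat shoulder at z 40 mm that carries the lid; inside it a 5 mm thick round-topped tongue (224 x 132 mm outside, 214 x 122 inside) rises to z 52. Solid blocks fill both ends from x +-80 mm outward; their flat tops at z 34 mm are the till's ledges.
- stone_bed (a point): Centre of the stone bed on the chest's inner floor, 8 mm above the chest's origin; axes as the chest's. The bed is 160 (x) mm between the end blocks and 60 (y) mm between low cleats, 9 mm high, which stand only along the last 33 mm at each end, so the middle of the long sides is open for fingers.
- bench_stone: Grey bench whetstone, a plain block 50 (x) x 150 (y) x 22 (z) mm lying flat on the table near the chest (a second stone, far back on the left, is fixed and not meant), about 0.4 kg. Origin: centre of its underside, z up. In the bed its y lies along the chest's x, either way round.
- till: Loose lift-out till (0.2 kg), a wooden tray 206 (x) x 114 (y) x 16 mm, edges rounded. Origin: centre of its underside. Grip across its middle 16 (x) x 66 (y) mm, z 16 to 38. Recesses with floor at z 10 mm: round, 76 mm, at x -58, y 0; rectangular, 53 (x) x 98 (y) mm, at x +60, y 0. In the chest: 4 mm play a side, x along the chest's x either way round, underside 34 mm above the chest's origin.
- honing_block: Honing block: the longer, flatter of the two loose planed wooden blocks, 45 (x) x 90 (y) x 28 (z) mm, lying flat on the table. Origin: centre of its underside, z up. In the till's rectangular recess its y lies along the till's y, either way round.
- wax_tin: Round tin of honing paste with a blue lid, 68 mm across (64 mm in its lowest 10 mm) and 25 mm high, 0.09 kg, standing upright on the table near the chest (the tin on the far bench is not meant). Origin: centre of its underside, z up. It goes into the till's round recess.
- lid: Loose deep wooden lid (0.3 kg), a hollow cap 242 (x) x 150 (y) x 44 mm, walls 5 mm, open side down. Origin: centre of its lower edge plane, z up. Grip on the middle of its top 16 (x) x 80 (y) mm, z 44 to 72. It goes over the chest's tongue with 4 mm play a side, its x along the chest's x either way round, and rests on the shoulder 40 mm above the chest's origin, flush outside.
- short_block: The shorter, taller wooden block, 50 (x) x 70 (y) x 36 (z) mm, on the table. Not part of the kit: leave it. Origin: centre of its underside.
- glue_bottle: White glue bottle with a long nozzle, 37 x 140 x 37 mm, lying on its side beyond the work. Leave it. Origin: centre of its underside.
Things that resemble listed ones, but are neither listed nor needed, are in the scene too. Leave any green look-alike of the wax_tin alone. Leave any purple look-alike of the honing_block alone.

How it is judged:
On the way, in this order (a step that is already met when the one before it is completed fails the run):
1. the bench stone lies flat in its bed in the chest, let go (x of bench_stone in the frame of chest between -0.009 and 0.009 m and y of bench_stone in the frame of chest between -0.009 and 0.009 m and z of bench_stone in the frame of chest between 0.005 and 0.011 m and angle between bench_stone's own z axis and vertical below 0.06 rad and angle between the y axis of bench_stone and the x axis of chest, either way round below 0.2 rad and contact force between the fingers and bench_stone below 0.3 N), for 0.2 s.
2. the empty till lies level on its ledges over the stone, let go (x of bench_stone in the frame of chest between -0.009 and 0.009 m and y of bench_stone in the frame of chest between -0.009 and 0.009 m and z of bench_stone in the frame of chest between 0.005 and 0.011 m and angle between bench_stone's own z axis and vertical below 0.06 rad and angle between the y axis of bench_stone and the x axis of chest, either way round below 0.2 rad and x of till in the frame of chest between -0.008 and 0.008 m and y of till in the frame of chest between -0.008 and 0.008 m and z of till in the frame of chest between 0.031 and 0.037 m and angle between till's own z axis and vertical below 0.03 rad and angle between the x axis of till and the x axis of chest, either way round below 0.12 rad and contact force between the fingers and till below 0.3 N and horizontal distance between each of honing_block, wax_tin and till above 0.1 m), for 0.2 s.
3. honing block and tin lie flat in their recesses of the till, let go (x of bench_stone in the frame of chest between -0.009 and 0.009 m and y of bench_stone in the frame of chest between -0.009 and 0.009 m and z of bench_stone in the frame of chest between 0.005 and 0.011 m and angle between each of bench_stone, honing_block, wax_tin's own z axis and vertical below 0.06 rad and angle between the y axis of bench_stone and the x axis of chest, either way round below 0.2 rad and x of till in the frame of chest between -0.008 and 0.008 m and y of till in the frame of chest between -0.008 and 0.008 m and z of till in the frame of chest between 0.031 and 0.037 m and angle between till's own z axis and vertical below 0.03 rad and angle between the x axis of till and the x axis of chest, either way round below 0.12 rad and x of honing_block in the frame of till between 0.051 and 0.069 m and y of honing_block in the frame of till between -0.009 and 0.009 m and z of honing_block in the frame of till between 0.007 and 0.013 m and angle between the y axis of honing_block and the y axis of till, either way round below 0.25 rad and x of wax_tin in the frame of till between -0.067 and -0.049 m and y of wax_tin in the frame of till between -0.009 and 0.009 m and z of wax_tin in the frame of till between 0.007 and 0.013 m and contact force between the fingers and honing_block below 0.3 N and contact force between the fingers and wax_tin below 0.3 N), for 0.2 s.
4. the lid is fully down on the chest, let go (x of lid in the frame of chest between -0.008 and 0.008 m and y of lid in the frame of chest between -0.008 and 0.008 m and z of lid in the frame of chest between 0.037 and 0.043 m and angle between lid's own z axis and vertical below 0.03 rad and angle between the x axis of lid and the x axis of chest, either way round below 0.12 rad and contact force between the fingers and lid below 0.3 N), for 0.2 s.
At the end, for the whole second after the job is handed in: Stone flat in the bed, till level on its ledges, block and tin flat in their recesses, lid level on the shoulder: each within 8 to 9 mm sideways and 3 mm in height, released and at rest; short block and glue bottle not moved over 15 mm (x of bench_stone in the frame of chest between -0.009 and 0.009 m and y of bench_stone in the frame of chest between -0.009 and 0.009 m and z of bench_stone in the frame of chest between 0.005 and 0.011 m and angle between each of bench_stone, honing_block, wax_tin's own z axis and vertical below 0.06 rad and angle between the y axis of bench_stone and the x axis of chest, either way round below 0.2 rad and x of till in the frame of chest between -0.008 and 0.008 m and y of till in the frame of chest between -0.008 and 0.008 m and z of till in the frame of chest between 0.031 and 0.037 m and angle between each of till, lid's own z axis and vertical below 0.03 rad and angle between the x axis of each of till, lid and the x axis of chest, either way round below 0.12 rad and x of honing_block in the frame of till between 0.051 and 0.069 m and y of honing_block in the frame of till between -0.009 and 0.009 m and z of honing_block in the frame of till between 0.007 and 0.013 m and angle between the y axis of honing_block and the y axis of till, either way round below 0.25 rad and x of wax_tin in the frame of till between -0.067 and -0.049 m and y of wax_tin in the frame of till between -0.009 and 0.009 m and z of wax_tin in the frame of till between 0.007 and 0.013 m and x of lid in the frame of chest between -0.008 and 0.008 m and y of lid in the frame of chest between -0.008 and 0.008 m and z of lid in the frame of chest between 0.037 and 0.043 m and linear speed of each of bench_stone, till, honing_block, wax_tin, lid below 0.02 m/s); the robot touches nothing.
It fails at once if the short block is moved more than 15 mm (distance of short_block from where it was at the start of the episode above 0.015 m).
It fails at once if the glue bottle is moved more than 15 mm (distance of glue_bottle from where it was at the start of the episode above 0.015 m).
It also fails if it takes over 138 s, if anything falls off the work surface, if the arm or the gripper's body presses on something with over 40 N, if the wrist force passes 120 N, or if a joint passes its speed limit or range.

## Working session

There is one attempt and no reset: what is moved stays moved. The work goes in short steps, Python scripts to look and compute and a tool call to move; the robot and the scene stay as the last step left them, time stands still between calls to the robot, and variables do not carry over. Pictures are saved under pics/ and viewed, and the job is handed in when it is done.

Besides the shell and the picture viewer there is one more tool, called after "Emit:" as name(argument=value, ...) on one line, values as JSON. move_arm: Moves the arm, as the interface text tells. Its arguments: {"type":"object","properties":{"deltas":{"type":"array"},"force":{"type":"number"}},"required":["deltas"]}

```bash
ls; mkdir -p pics; cat > h.py <<'E'
import numpy as np, cv2
from station import manip, viewer, job
def snap(n,name=None):
    s=viewer.snapshot(n)
    if name: cv2.imwrite(f'pics/{name}.png',cv2.cvtColor(s['image'],cv2.COLOR_RGB2BGR))
    s['f']=s['image'].shape[0]/2/np.tan(np.radians(s['fovy'])/2)
    return s
def plane(s,u,v,z):
    R=np.array(s['R']);t=np.array(s['t']);c=-R.T@t
    d=R.T@np.array([(u-s['cx'])/s['f'],(v-s['cy'])/s['f'],1])
    return c+d*(z-c[2])/d[2]
def cloud(s):
    R=np.array(s['R']);t=np.array(s['t']);h,w=s['depth'].shape
    u,v=np.meshgrid(np.arange(w),np.arange(h));d=s['depth']
    P=np.stack([(u-s['cx'])/s['f']*d,(v-s['cy'])/s['f']*d,d],-1)
    return (P-t)@R
def proj(s,X):
    p=np.array(s['R'])@np.array(X)+np.array(s['t']);return p[:2]/p[2]*s['f']+[s['cx'],s['cy']]
E
python3 - <<'E'
from h import *
print({k:np.round(v,4) if not isinstance(v,str) else v for k,v in manip.sense().items()})
for n in ['scene','top','wrist']:
    s=snap(n,n+'0');np.savez(f'{n}0.npz',**s);print(n,s['f'],s['cx'],s['cy'],-np.array(s['R']).T@s['t'])
E
```

```text
pics
{'t': np.float64(0.0), 'q': array([-1.4285,  0.5285,  1.4339,  0.    ,  1.1814, -0.1785]), 'qd': array([-0.0006, -0.0005, -0.0007,  0.0018, -0.0001, -0.    ]), 'tau': array([ 1.50000e-03, -4.42347e+01, -1.78023e+01, -2.00000e-04,
        8.40000e-03, -0.00000e+00]), 'tcp_pos': array([ 0.197 , -0.5924,  0.2303]), 'tool_rot': array([ 0.4143,  0.574 , -0.4132,  0.5729]), 'force': array([-0.5721, -0.0313,  0.6067]), 'ft_torque': array([-0.0168, -0.0227,  0.0174]), 'finger_gap': np.float64(1.0034)}
scene 427.67207011535004 279.49734548578954 211.8213275875027 [0.05161702 0.84087233 0.97537017]
top 487.2495639913092 272.9567484045504 210.3923815018768 [ 0.38465766 -0.01165498  1.36397614]
wrist 372.9697916050759 283.25879507185664 214.2752363127616 [ 0.26947667 -0.56832424  0.3745036 ]
```

View pics/scene0.png

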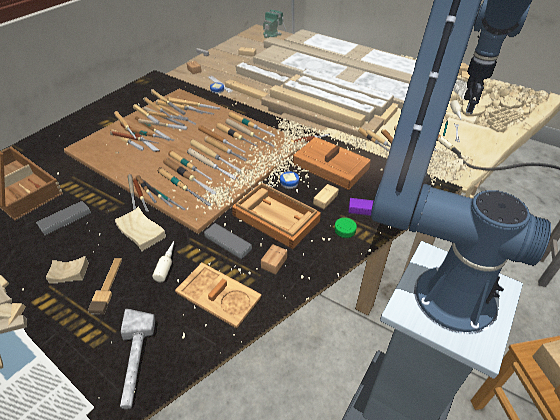

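View pics/top0.png

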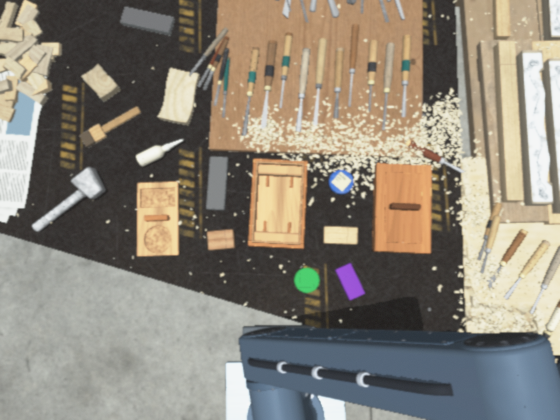

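View pics/wrist0.png

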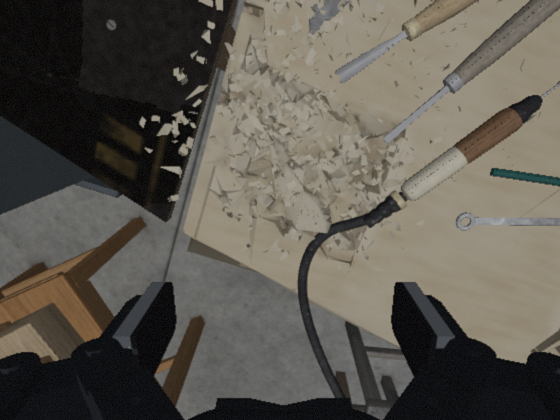

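Top view, candidates:
- Stone: grey at (216,183). The far one at (147,20) is the fixed stone, so not this.
- Tin: blue at (341,181). The far-bench tin and the green disc at (307,280) are not meant.
- Honing block: light wood at (341,235), about 34x17 px. The short block is (221,239) and the purple one is (350,281).
- Chest (278,203), till (158,219), lid (403,208), bottle (160,151).

Next I'll measure with depth from both cameras.

```bash
cat > m.py <<'E'
from h import *
def load(n): return dict(np.load(n+'.npz'))
def seg(s,box,zlo,zhi,img=None):
    P=cloud(s);u0,v0,u1,v1=box
    m=np.zeros(P.shape[:2],np.uint8)
    Z=P[...,2];m[v0:v1,u0:u1]=((Z>zlo)&(Z<zhi)&(s['depth']>0))[v0:v1,u0:u1]
    m=cv2.morphologyEx(m,cv2.MORPH_OPEN,np.ones((3,3)))
    n,l,st,_=cv2.connectedComponentsWithStats(m)
    if n<2:return None
    k=1+np.argmax(st[1:,4]);pts=P[l==k]
    r=cv2.minAreaRect(pts[:,:2].astype(np.float32)*1000)
    return np.median(pts[:,2]),r,len(pts)
E
python3 - <<'E'
from m import *
B={'top0':{'chest':(240,145,315,260,.03,.08),'lid':(365,150,440,265,.03,.06),'till':(130,170,186,262,.006,.03),'stone':(200,148,234,216,.01,.04),'honing':(318,220,364,250,.012,.045),'tin':(322,162,360,200,.012,.04),'short':(203,225,240,253,.015,.05),'bottle':(130,135,190,168,.01,.06),'green':(290,262,324,298,.01,.05),'purple':(332,260,368,303,.01,.05)}}
for n,b in B.items():
    s=load(n)
    for k,v in b.items():
        r=seg(s,v[:4],*v[4:])
        if r: print(k,'z%.4f'%r[0],np.round(r[1][0],1),np.round(r[1][1],1),round(r[1][2],1),r[2])
        im=s
s=load('top0');cv2.imwrite('pics/crop1.png',cv2.cvtColor(cv2.resize(s['image'][140:310,130:440],None,fx=2.5,fy=2.5),cv2.COLOR_RGB2BGR))
s=load('scene0');P=cloud(s)
for k,(u,v) in dict(stone=(228,238),tin=(290,180),honing=(325,195),short=(273,258),tillgrip=(217,290),lidgrip=(333,154),lidtop=(352,165),table=(250,330),glue=(163,265)).items(): print(k,np.round(P[v,u],4))
E
```

```text
chest z0.0391 [578.5   7. ] [150.2 242.7] 85.5 2003
lid z0.0445 [ 556.5 -333.6] [151.9 242.5] 85.9 4751
till z0.0136 [546.6 345.5] [206.7 116.1] 0.9 2583
stone z0.0217 [642.1 177.7] [ 50.6 150.2] 85.4 954
honing z0.0277 [ 485.8 -162.1] [91.1 44.5] 88.4 546
tin z0.0246 [ 635.  -170.5] [65.9 66.3] 6.3 474
short z0.0352 [481.6 166.9] [50.1 70.6] 3.8 479
bottle z0.0303 [738.8 344.2] [ 38.  123.8] 26.2 434
green z0.0252 [365.8 -65.9] [65.2 64.8] 88.6 492
purple z0.0277 [ 359.9 -183. ] [90.2 45.4] 23.2 567
stone [0.6401 0.1771 0.0252]
tin [ 0.6259 -0.1587  0.026 ]
honing [ 0.485  -0.152   0.0296]
short [0.4779 0.1782 0.0384]
tillgrip [0.5433 0.3508 0.0368]
lidgrip [ 0.5507 -0.3314  0.0621]
lidtop [ 0.472  -0.3286  0.0474]
table [0.4133 0.3852 0.0033]
glue [0.7199 0.3677 0.0406]
```

View pics/crop1.png

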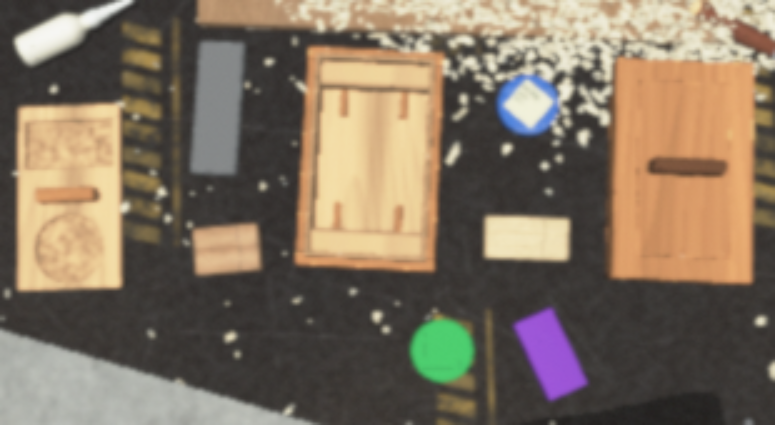

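```bash
cat > p.py <<'E'
from h import *
import sys
from scipy.spatial.transform import Rotation as Ro
def plan(x,y,z,psi):
    s=manip.sense();R=Ro.from_quat(s['tool_rot']).as_matrix();p=s['tcp_pos']
    cur=np.degrees(np.arctan2(R[1,2],R[0,2]))
    turn=-(((psi-cur)+90)%180-90)  # about tool x (down)
    d=np.array([x,y,z])/1000-p
    # axes after turn, assuming exactly down
    a=np.radians(cur-turn);zt=np.array([np.cos(a),np.sin(a),0]);xt=np.array([0,0,-1.]);yt=np.cross(zt,xt)
    print('t%.2f tcp'%s['t'],np.round(p*1000,1),'psi %.2f'%cur,'q',np.round(s['q'],2),'F',np.round(s['force'],1),'gap %.3f'%s['finger_gap'])
    print('xaxis',np.round(R[:,0],4))
    print(' turn %.2f  then tx %.1f ty %.1f tz %.1f'%(turn,d@xt*1000,d@yt*1000,d@zt*1000),'| q1',round(np.arctan2(y,x),2))
if __name__=='__main__': plan(*map(float,sys.argv[1:5]))
E
python3 p.py 642 178 200 85.4
python3 - <<'E'
from m import *
from p import Ro
s=load('wrist0');P=cloud(s);st=manip.sense();R=Ro.from_quat(st['tool_rot']).as_matrix()
Q=(P-st['tcp_pos'])@R*1000
for u,v in [(165,290),(155,310),(402,292),(420,310),(170,300),(398,300)]: print(u,v,np.round(Q[v,u],1))
m=(Q[...,0]>-100)&(Q[...,0]<30)&(s['depth']>0)
print(Q[m].max(0),Q[m].min(0),m.sum())
E
```

```text
t0.15 tcp [ 197.  -592.5  230.5] psi -71.62 q [-1.43  0.53  1.43  0.    1.18 -0.18] F [ 0.2  0.2 -0.7] gap 1.005
xaxis [-2.0e-04  1.7e-03 -1.0e+00]
 turn 22.98  then tx 30.5 ty 381.7 tz -803.7 | q1 0.27
165 290 [-24.1  10.1 -43. ]
155 310 [-36.2   9.4 -42.7]
402 292 [-24.7   9.6  42.2]
420 310 [-38.3  10.8  43.8]
170 300 [-19.2   3.2 -43.2]
398 300 [-21.4   4.5  42.2]
[-13.63195766  18.42924573  71.91838348] [-87.83668501 -12.17579277 -74.37250957] 32621
```

Emit:
move_arm(deltas=[85,0,0,0,7.66,0,0,85,0,0,0,7.66,0,0,85,0,0,0,7.66,0,0,85,0,19,-40,0,0,0,85,0,19,-40,0,0,0,85,0,19,-40,0,0,0,85,0,19,-40,0,0,0,85,0,19,-40,0,0,0,85,0,19,-40,0,0,0,85,0,19,-40,0,0,0])

```text
t: 1.15
tcp_pos: [0.3526, -0.3229, 0.2312]
tool_rot: [0.52, 0.479, -0.52, 0.479]
force: [0.9, 0.2, -0.5]
finger_gap: 0.994
```

Emit:
move_arm(deltas=[85,0,19,-40,0,0,0,85,0,19,-40,0,0,0,85,0,19,-40,0,0,0,85,0,19,-40,0,0,0,85,0,19,-40,0,0,0,85,0,19,-40,0,0,0,85,0,19,-40,0,0,0,85,0,19,-40,0,0,0,85,0,19,-40,0,0,0,85,0,19,-40,0,0,0])

```text
t: 2.15
tcp_pos: [0.5741, 0.0606, 0.2311]
tool_rot: [-0.519, -0.48, 0.52, -0.48]
force: [0.7, -0.8, -0.4]
finger_gap: 0.999
```

```bash
python3 p.py 642 178 120 85.4
```

```text
t2.15 tcp [574.1  60.6 231.1] psi -94.58 q [-0.09  0.46  1.55 -0.    1.12  1.56] F [ 0.7 -0.8 -0.4] gap 0.999
xaxis [-5.e-04 -1.e-04 -1.e+00]
 turn 0.02  then tx 111.1 ty 58.3 tz -122.4 | q1 0.27
```

Emit:
move_arm(deltas=[85,0,19.3,-40.7,0,0,0,85,0,19.3,-40.7,0,0,0,85,0,19.3,-40.7,0,0,0,85,0,0,0,0,0,0])

```text
t: 2.55
tcp_pos: [0.6431, 0.181, 0.2307]
tool_rot: [0.52, 0.481, -0.517, 0.481]
force: [-0.6, -0.6, -0.1]
finger_gap: 0.997
```

```bash
cat > w.py <<'E'
from m import *
def wseg(name,cx,cy,r,zlo,zhi,s=None):
    s=s or snap('wrist',name);P=cloud(s)
    m=((abs(P[...,0]-cx/1e3)<r/1e3)&(abs(P[...,1]-cy/1e3)<r/1e3)&(P[...,2]>zlo)&(P[...,2]<zhi)&(s['depth']>0)).astype(np.uint8)
    m=cv2.morphologyEx(m,cv2.MORPH_OPEN,np.ones((3,3)))
    n,l,st,_=cv2.connectedComponentsWithStats(m);k=1+np.argmax(st[1:,4]);pts=P[l==k]
    r=cv2.minAreaRect(pts[:,:2].astype(np.float32)*1000)
    print(name,'z%.4f'%np.median(pts[:,2]),np.round(r[0],1),np.round(r[1],1),round(r[2],2),'box',st[k]);return s
E
python3 - <<'E'
from w import *
s=wseg('w1',642,178,110,.012,.035)
E
python3 p.py 642 178 120 85.4
```

```text
w1 z0.0238 [643.5 175.8] [ 50.1 148.7] 85.49 box [ 263   99   55  153 7919]
t2.60 tcp [641.5 178.4 230.4] psi -94.37 q [0.1  0.59 1.32 0.   1.23 1.75] F [-0.1 -0.2 -0.2] gap 0.990
xaxis [-2.e-04  1.e-04 -1.e+00]
 turn 0.23  then tx 110.4 ty 0.5 tz 0.4 | q1 0.27
```

View pics/w1.png

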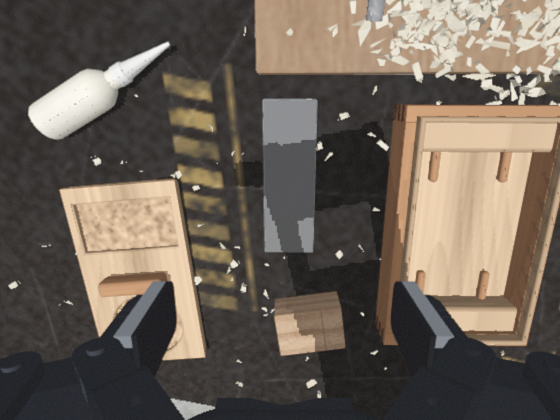

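Emit:
move_arm(deltas=[85,40,1.5,1.5,0,0,0,85,40,0,0,0,0,0,85,40,0,0,0,0,0,85,40,0,0,0,0,0,85,30,0,0,0,0,0,85,20,0,0,0,0,0,85,17,0,0,0,0,0,85,0,0,0,0,0,0])

```text
t: 3.4
tcp_pos: [0.6402, 0.173, 0.0018]
tool_rot: [-0.518, -0.48, 0.522, -0.478]
force: [-0.5, 0.2, -0.3]
finger_gap: 0.994
```

Emit:
move_arm(deltas=[30,0,0,0,0,0,0,30,0,0,0,0,0,0,30,0,0,0,0,0,0,30,0,0,0,0,0,0,30,0,0,0,0,0,0,30,0,0,0,0,0,0,30,0,0,0,0,0,0], force=60)

```text
t: 4.1
tcp_pos: [0.6441, 0.1748, 0.0066]
tool_rot: [0.521, 0.479, -0.518, 0.48]
force: [-0.7, 0.7, 6.2]
finger_gap: 0.563
```

```bash
for i in 1 2; do python3 p.py 643 177 120 85.4|head -1;python3 -c "
from h import *
snap('wrist','w2')"; done; python3 p.py 643 177 120 85.4
```

```text
t4.10 tcp [644.1 174.8   6.6] psi -94.60 q [0.1  0.87 1.45 0.   0.81 1.75] F [-0.7  0.7  6.2] gap 0.563
t4.15 tcp [644.1 174.8   6.6] psi -94.60 q [0.1  0.87 1.45 0.   0.81 1.75] F [-0.6  1.4  6.8] gap 0.569
t4.20 tcp [644.1 174.8   6.6] psi -94.60 q [0.1  0.87 1.45 0.   0.81 1.75] F [-0.1  0.6  6.7] gap 0.568
xaxis [ 4.2e-03  8.0e-04 -1.0e+00]
 turn -0.00  then tx -113.4 ty -1.3 tz -2.1 | q1 0.27
```

View pics/w2.png

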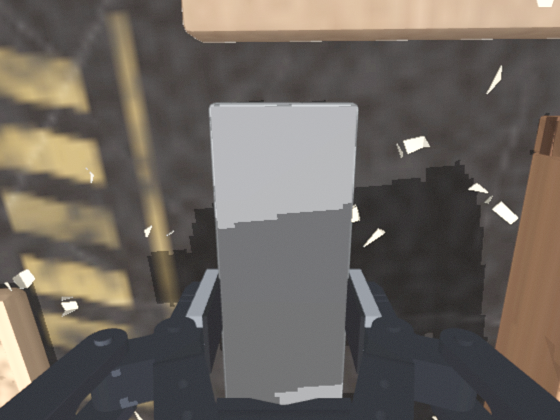

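Emit:
move_arm(deltas=[30,-20,0,0,0,0,0,30,-40,0,0,0,0,0,30,-40,0,0,0,0,0,30,-40,0,0,0,0,0,30,-40,0,0,0,0,0,30,0,-18,42,0,0,0,30,0,-18,42,0,0,0,30,0,-18,42,0,0,0,30,0,-18,42,0,0,0,30,0,0,0,0,0,0])

```text
t: 5.2
tcp_pos: [0.5528, 0.0085, 0.1835]
tool_rot: [-0.519, -0.479, 0.523, -0.477]
force: [0.2, 1.5, -4.5]
finger_gap: 0.571
```

```bash
python3 - <<'E'
from w import *
s=wseg('w3',578,7,140,.036,.060)
E
python3 p.py 578 6 120 85.5
```

```text
w3 z0.0433 [584.4   4.8] [151.3 213.5] 85.25 box [  174     0   220   282 12632]
t5.25 tcp [554.9  10.5 183.9] psi -94.85 q [-0.18  0.5   1.66 -0.    0.99  1.47] F [ 0.7  0.7 -5. ] gap 0.562
xaxis [-3.2e-03  2.0e-04 -1.0e+00]
 turn -0.35  then tx 63.9 ty 23.4 tz 2.6 | q1 0.01
```

View pics/w3.png

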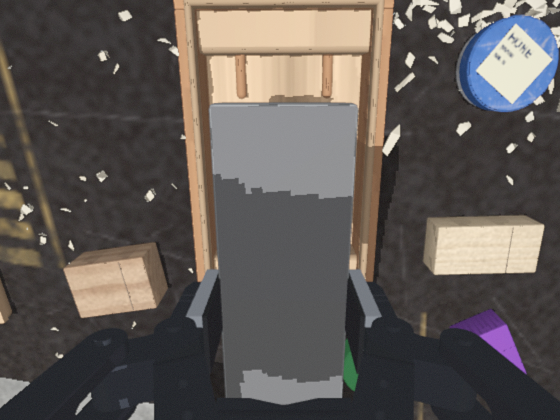

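Emit:
move_arm(deltas=[30,0,12.5,2,0,0,0,30,0,12.5,2,0,0,0,30,0,0,0,0,0,0,30,0,0,0,0,0,0])

```text
t: 5.65
tcp_pos: [0.5813, 0.0076, 0.1838]
tool_rot: [-0.519, -0.48, 0.52, -0.479]
force: [-0.2, 0.2, -4.6]
finger_gap: 0.569
```

```bash
cat > ends.py <<'E'
from w import *
def ends(name):
    # fit far end outer edge & side edges of chest shoulder via depth steps
    s=snap('wrist',name);P=cloud(s).reshape(-1,3)*1000
    a=np.radians(-4.5);ex=np.array([np.cos(a),np.sin(a)]);ey=np.array([-np.sin(a),np.cos(a)])
    q=P[:,:2]-[578.5,6];X=q@ex;Y=q@ey;Z=P[:,2]
    m=(Z>36)&(Z<60)&(abs(Y)<95)&(abs(X)<150)
    for lo,hi in [(-60,-30),(-30,0),(0,30),(30,60)]:
        k=m&(Y>lo)&(Y<hi);print('Y',lo,hi,'far X %.1f near %.1f'%(np.percentile(X[k],99.5),np.percentile(X[k],.5)))
    for lo,hi in [(0,30),(30,60),(60,90),(90,118)]:
        k=m&(X>lo)&(X<hi);print('X',lo,hi,'Y %.1f %.1f c %.1f'%(Y[k].min(),Y[k].max(),(Y[k].min()+Y[k].max())/2))
    sh=m&(X>113)&(abs(Y)<50);print('z far shoulder',np.median(Z[sh]))
    return s
E
python3 -c "
from ends import *
ends('w4')"
python3 p.py 580 6 11 85.4
```

```text
Y -60 -30 far X 120.7 near 83.2
Y -30 0 far X 120.7 near 82.6
Y 0 30 far X 120.8 near 82.9
Y 30 60 far X 120.8 near -1.8
X 0 30 Y -76.0 74.4 c -0.8
X 30 60 Y -75.9 74.2 c -0.8
X 60 90 Y -76.2 74.2 c -1.0
X 90 118 Y -76.1 74.2 c -1.0
z far shoulder 41.451598215945175
t5.70 tcp [580.8   7.6 183.8] psi -94.54 q [-0.18  0.53  1.59  0.    1.02  1.47] F [-0.5 -0.6 -4.5] gap 0.561
xaxis [-2.3e-03  6.0e-04 -1.0e+00]
 turn 0.06  then tx 172.8 ty -0.7 tz 1.7 | q1 0.01
```

View pics/w4.png

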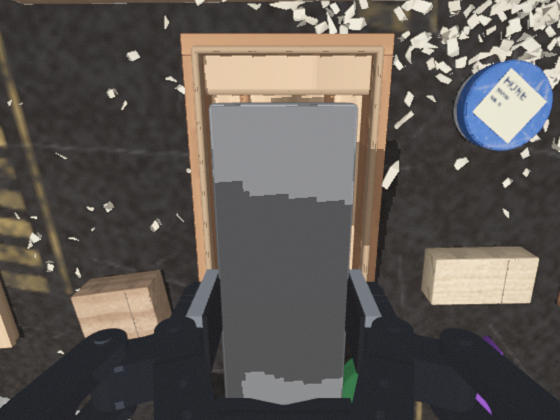

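```bash
python3 - <<'E'
from w import *
s=snap('wrist');P=cloud(s).reshape(-1,3)*1000
a=np.radians(-4.5);ex=np.array([np.cos(a),np.sin(a)]);ey=np.array([-np.sin(a),np.cos(a)])
q=P[:,:2]-[578.3,5.2];X=q@ex;Y=q@ey;Z=P[:,2]
m=(Z>170)&(Z<225)&(abs(Y)<60)&(X>35)&(X<95)
print(np.median(Z[m]),'farX',np.percentile(X[m],99.5))
for lo in (35,45,55,65): 
    k=m&(X>lo)&(X<lo+8); print(lo,Y[k].min(),Y[k].max(),np.median(Z[k]))
E
python3 p.py 580 6 11 85.4
```

```text
200.56428632377828 farX 76.72766953730546
35 -22.35038817611311 27.746537294506695 200.70686976787738
45 -22.29755449199363 27.823893844436878 200.62087819881395
55 -22.51645285539969 27.768845986057094 200.5802095981452
65 -22.467133395001525 27.700240504241524 200.49780199114574
t5.75 tcp [580.7   7.5 183.8] psi -94.54 q [-0.18  0.53  1.59  0.    1.02  1.47] F [ 0.1 -0.2 -4.1] gap 0.565
xaxis [-2.1e-03  5.0e-04 -1.0e+00]
 turn 0.06  then tx 172.8 ty -0.6 tz 1.6 | q1 0.01
```

Emit:
move_arm(deltas=[30,30,-1.7,2.7,0,0,0,30,40,0,0,0,0,0,30,40,0,0,0,0,0,30,30,0,0,0,0,0,30,15,0,0,0,0,0,30,0,0,0,0,0,0,30,0,0,0,0,0,0])

```text
t: 6.45
tcp_pos: [0.5807, 0.0041, 0.0301]
tool_rot: [0.52, 0.479, -0.519, 0.48]
force: [0.5, 0.3, -4.8]
finger_gap: 0.569
```

```bash
python3 p.py 579 5 14.6 85.5;python3 -c "
from h import *
snap('wrist','w5')"
```

```text
t6.45 tcp [580.7   4.1  30.1] psi -94.58 q [-0.19  0.76  1.68  0.    0.7   1.47] F [ 0.5  0.3 -4.8] gap 0.569
xaxis [ 1.5e-03 -3.0e-04 -1.0e+00]
 turn -0.08  then tx 15.5 ty -1.8 tz -0.8 | q1 0.01
```

View pics/w5.png

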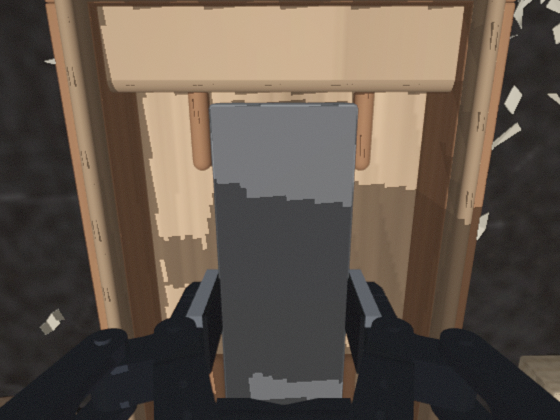

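Emit:
move_arm(deltas=[30,5,0,0,0,0,0,30,5,0,0,0,0,0,30,4,0,0,0,0,0,30,0,0,0,0,0,0])

```text
t: 6.9
tcp_pos: [0.5796, 0.0041, 0.015]
tool_rot: [-0.52, -0.48, 0.52, -0.479]
force: [0.1, 0.1, -3.9]
finger_gap: 0.568
```

```bash
python3 p.py 579 5 14.6 85.5
```

```text
t6.90 tcp [579.6   4.1  15. ] psi -94.60 q [-0.19  0.79  1.69  0.    0.67  1.47] F [ 0.1  0.1 -3.9] gap 0.568
xaxis [-6.e-04  2.e-04 -1.e+00]
 turn -0.10  then tx 0.4 ty -0.7 tz -0.9 | q1 0.01
```

Emit:
move_arm(deltas=[30,1,0,0,0,0,0,30,0,0,0,0,0,0,65,0,0,0,0,0,0,65,0,0,0,0,0,0,65,0,0,0,0,0,0,65,0,0,0,0,0,0])

```text
t: 7.5
tcp_pos: [0.5803, 0.004, 0.0146]
tool_rot: [0.52, 0.479, -0.519, 0.48]
force: [-0.7, -0.4, 0.6]
finger_gap: 0.76
```

Emit:
move_arm(deltas=[65,-20,0,0,0,0,0,65,-40,0,0,0,0,0,65,-45,0,0,0,0,0,65,-45,0,0,0,0,0,65,-45,0,0,0,0,0,65,0,0,0,0,0,0])

```text
t: 8.1
tcp_pos: [0.5844, 0.0034, 0.2164]
tool_rot: [0.523, 0.475, -0.516, 0.484]
force: [0.5, 0.3, -0.1]
finger_gap: 0.763
```

```bash
python3 -c "
from ends import *
s=ends('w6')
wseg('stone',578,5,90,.022,.034,s=s)
wseg('short',482,167,60,.02,.06,s=s)
wseg('honing',486,-162,60,.016,.06,s=s)
wseg('tin',635,-170,60,.014,.06,s=s)
snap('top','t6')"
python3 p.py 546 345 200 0.9
```

```text
Y -60 -30 far X 120.5 near -120.2
Y -30 0 far X 120.5 near -120.1
Y 0 30 far X 120.5 near -120.1
Y 30 60 far X 120.6 near -119.8
X 0 30 Y -75.9 74.2 c -0.8
X 30 60 Y -76.2 74.1 c -1.0
X 60 90 Y -75.9 74.2 c -0.9
X 90 118 Y -76.3 74.3 c -1.0
z far shoulder 41.49775859795325
stone z0.0318 [579.   4.] [ 50.2 149.3] 85.4 box [ 254  109   58  161 8761]
short z0.0374 [482.9 165.3] [50.3 71.1] 3.76 box [  86  270   79   61 3365]
honing z0.0295 [ 486.9 -163.7] [90.4 45.7] 86.94 box [ 411  246  100   48 4449]
tin z0.0266 [ 636.1 -172. ] [67.9 67.9] 30.82 box [ 436   72   83   81 5250]
t8.20 tcp [580.5   4.  210.8] psi -94.60 q [-0.19  0.49  1.57 -0.    1.08  1.47] F [-0.8  0.1 -1. ] gap 0.763
xaxis [ 3.3e-03 -6.0e-04 -1.0e+00]
 turn 84.50  then tx 10.8 ty -341.5 tz 29.1 | q1 0.56
```

View pics/w6.png

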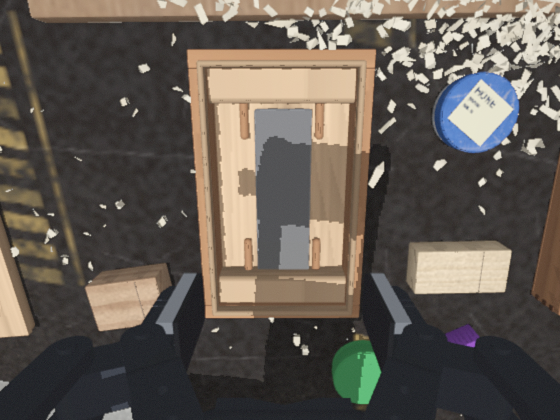

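Emit:
move_arm(deltas=[65,0,0,0,-8.5,0,0,65,0,0,0,-8.5,0,0,65,0,0,0,-8.5,0,0,65,0,0,0,-8.5,0,0,65,0,0,0,-8.5,0,0,65,0,0,0,-8.5,0,0,65,0,0,0,-8.5,0,0,65,0,0,0,-8.5,0,0,65,0,0,0,-8.5,0,0,65,0,0,0,-8.5,0,0])

```text
t: 9.2
tcp_pos: [0.5784, 0.0043, 0.2069]
tool_rot: [0.057, 0.707, -0.057, 0.703]
force: [1.0, -0.5, -0.5]
finger_gap: 0.761
```

Emit:
move_arm(deltas=[65,0,0,0,-8,0,0,65,0,0,0,-2.5,0,0,60,0,42,-3,0,0,0,60,0,42,-3,0,0,0,60,0,42,-3,0,0,0,60,0,42,-3,0,0,0,60,0,42,-3,0,0,0,60,0,42,-3,0,0,0,60,0,42,-3,0,0,0,60,0,0,0,0,0,0])

```text
t: 10.2
tcp_pos: [0.5519, 0.3023, 0.2068]
tool_rot: [-0.007, 0.708, 0.008, 0.706]
force: [1.2, -0.8, 0.7]
finger_gap: 0.704
```

```bash
python3 -c "
from w import *
s=wseg('w7',547,344,130,.009,.03)
wseg('grip',547,344,60,.03,.06,s=s)"
python3 p.py 547.5 343.8 20 0.9
```

```text
w7 z0.0166 [547.4 344.2] [206.9 114.5] 0.48 box [  159    68   246   135 29227]
grip z0.0391 [547.6 344.4] [15.9 65.2] 0.74 box [ 271  100   20   80 1521]
t10.25 tcp [552.3 299.8 206.8] psi 1.16 q [0.32 0.56 1.45 0.   1.14 0.3 ] F [ 0.6 -0.9 -0.7] gap 0.703
xaxis [-0.0041 -0.0013 -1.    ]
 turn 0.26  then tx 186.8 ty 44.1 tz -4.1 | q1 0.56
```

View pics/w7.png

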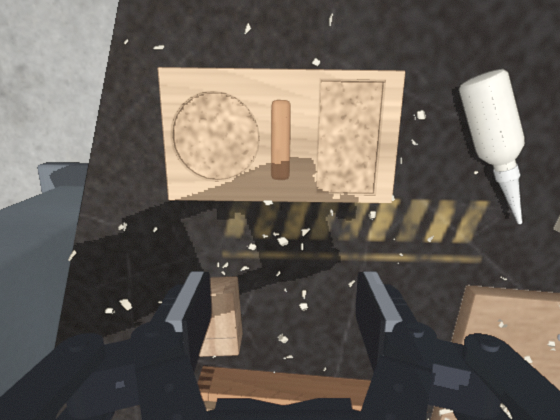

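Emit:
move_arm(deltas=[60,0,22.3,-2,0.4,0,0,60,0,22.2,-2,0,0,0,60,40,0,0,0,0,0,60,40,0,0,0,0,0,60,40,0,0,0,0,0,60,30,0,0,0,0,0,60,20,0,0,0,0,0,60,12,0,0,0,0,0,60,4,0,0,0,0,0,60,0,0,0,0,0,0])

```text
t: 11.25
tcp_pos: [0.5498, 0.3414, 0.0229]
tool_rot: [-0.003, 0.707, 0.003, 0.707]
force: [-0.3, -0.7, -0.0]
finger_gap: 0.705
```

```bash
python3 p.py 547.5 344.3 19 0.7
```

```text
t11.25 tcp [549.8 341.4  22.9] psi 0.46 q [ 0.38  0.83  1.5  -0.    0.81  0.38] F [-0.3 -0.7 -0. ] gap 0.705
xaxis [-9.e-04 -5.e-04 -1.e+00]
 turn -0.24  then tx 3.9 ty 2.9 tz -2.2 | q1 0.56
```

Emit:
move_arm(deltas=[50,2,1.5,-1.5,0,0,0,5,0,0,0,0,0,0,5,0,0,0,0,0,0,5,0,0,0,0,0,0,5,0,0,0,0,0,0,5,0,0,0,0,0,0,5,0,0,0,0,0,0,5,0,0,0,0,0,0,5,0,0,0,0,0,0,5,0,0,0,0,0,0], force=60)

```text
t: 12.25
tcp_pos: [0.5487, 0.344, 0.0225]
tool_rot: [-0.003, 0.707, 0.003, 0.708]
force: [-0.6, -0.5, 5.4]
finger_gap: 0.17
```

```bash
python3 p.py 547.5 344.3 19 0.7
```

```text
t12.25 tcp [548.7 344.   22.5] psi 0.51 q [0.39 0.83 1.51 0.   0.81 0.38] F [-0.6 -0.5  5.4] gap 0.170
xaxis [ 1.5e-03  7.0e-04 -1.0e+00]
 turn -0.19  then tx 3.5 ty 0.3 tz -1.2 | q1 0.56
```

Emit:
move_arm(deltas=[5,-15,0,0,0,0,0,5,-30,0,0,0,0,0,5,-40,0,0,0,0,0,5,-45,0,0,2.5,0,0,5,-30,0,0,2.5,0,0,5,0,-42,7,0,0,0,5,0,-42,7,0,0,0,5,0,-42,7,0,0,0,5,0,-42,7,0,0,0,5,0,-42,7,0,0,0])

```text
t: 13.25
tcp_pos: [0.5661, 0.1299, 0.1816]
tool_rot: [0.028, 0.707, -0.028, 0.706]
force: [1.1, 0.0, -2.3]
finger_gap: 0.168
```

Emit:
move_arm(deltas=[5,0,-42,7,0,0,0,5,0,-42,7,0,0,0,5,0,-42,7,0,0,0,5,0,0,0,0,0,0,5,0,0,0,0,0,0])

```text
t: 13.75
tcp_pos: [0.5773, 0.0032, 0.1814]
tool_rot: [0.029, 0.707, -0.029, 0.706]
force: [-0.3, 0.6, -2.4]
finger_gap: 0.169
```

```bash
python3 p.py 578.6 5 60 -4.5; python3 -c "
from w import *
t=snap('top','t8');
s=snap('wrist','w8');P=cloud(s)*1000
import numpy as np
np.savez('w8',**s)
z=P[...,2];m=(z>100)&(s['depth']>0)&(s['depth']>.12);print(np.percentile(z[m],[5,25,50,75,95]))
"
```

```text
t13.75 tcp [577.3   3.2 181.4] psi -4.67 q [-0.19  0.53  1.6   0.    1.01 -0.11] F [-0.3  0.6 -2.4] gap 0.169
xaxis [-8.e-04  5.e-04 -1.e+00]
 turn -0.17  then tx 121.4 ty 1.9 tz 1.1 | q1 0.01
[169.54743136 170.47580511 175.60396358 176.59368547 198.34930651]
```

View pics/w8.png

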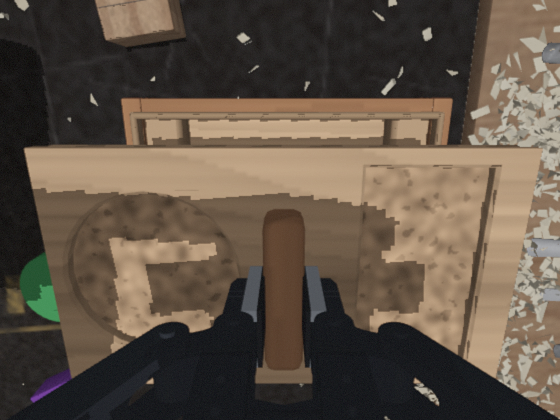

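View pics/t8.png

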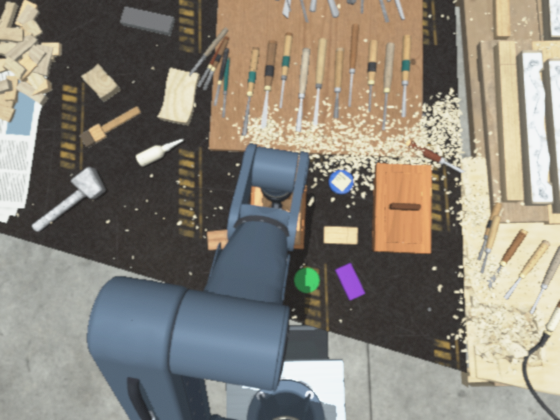

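```bash
cat > rel.py <<'E'
from w import *
def rel(s,zc,zt,hx,hy,clo=36,chi=58,ang=-4.5,c=(578.6,5.05)):
    P=cloud(s).reshape(-1,3)*1000
    a=np.radians(ang);ex=np.array([np.cos(a),np.sin(a)]);ey=np.array([-np.sin(a),np.cos(a)])
    q=P[:,:2]-list(c);X=q@ex;Y=q@ey;Z=P[:,2];ok=s['depth'].reshape(-1)>0
    for nm,lo,hi,w,h in [('chest',clo,chi,121,75),('held',zt-8,zt+8,hx,hy)]:
        m=ok&(Z>lo)&(Z<hi)&(abs(X)<w+20)&(abs(Y)<h+20)
        print(nm,'z',np.median(Z[m]))
        for l in np.arange(-.8,.79,.4)*w:
            k=m&(X>l)&(X<l+.38*w)
            if k.sum()>20: print('  X %d ymax %.1f'%(l,np.percentile(Y[k],99.7)-h))
        for l in np.arange(-60,75,12):
            k=m&(Y>l)&(Y<l+11)
            if k.sum()>20 and np.ptp(X[k])>1.8*w: print('  Y %d xmid %.1f span %.1f'%(l,(np.percentile(X[k],.3)+np.percentile(X[k],99.7))/2,np.percentile(X[k],99.7)-np.percentile(X[k],.3)), 'zL %.1f zR %.1f'%(np.median(Z[k&(X<-w+30)]),np.median(Z[k&(X>w-30)])))
E
python3 -c "
from rel import *
rel(load('w8'),40,176,103,57)"
```

```text
chest z 41.943912955973516
  X -96 ymax -0.2
  X -48 ymax -0.3
  X 0 ymax -0.3
  X 48 ymax -0.4
  Y 36 xmid 0.4 span 241.3 zL 41.7 zR 41.4
  Y 48 xmid 0.2 span 241.4 zL 42.1 zR 42.2
  Y 60 xmid 0.6 span 239.5 zL 42.2 zR 42.0
  Y 72 xmid 0.6 span 240.1 zL 41.4 zR 41.4
held z 175.17739141952364
  X -82 ymax -0.2
  X -41 ymax -0.2
  X 0 ymax -0.2
  X 41 ymax -0.3
  Y -60 xmid -2.0 span 205.8 zL 176.5 zR 176.1
  Y -48 xmid -1.9 span 206.0 zL 176.5 zR 175.7
  Y -36 xmid -1.9 span 205.4 zL 176.0 zR 175.2
  Y -24 xmid -1.8 span 205.1 zL 171.3 zR 175.3
  Y -12 xmid -1.8 span 205.1 zL 170.9 zR 175.2
  Y 0 xmid -1.7 span 205.0 zL 170.8 zR 175.2
  Y 12 xmid -1.8 span 204.8 zL 171.1 zR 175.2
  Y 24 xmid -1.8 span 205.0 zL 176.1 zR 175.1
  Y 36 xmid -1.8 span 204.8 zL 176.5 zR 175.2
  Y 48 xmid -1.7 span 204.9 zL 176.5 zR 176.0
```

Emit:
move_arm(deltas=[5,30,0,2.2,0,0,0,5,35,0,0,0,0,0,5,25,0,0,0,0,0,5,8,0,0,0,0,0,5,0,0,0,0,0,0,5,0,0,0,0,0,0])

```text
t: 14.45
tcp_pos: [0.5808, 0.0047, 0.0843]
tool_rot: [0.027, 0.706, -0.027, 0.707]
force: [0.0, -0.1, -2.2]
finger_gap: 0.17
```

```bash
python3 p.py 578.6 5 56.5 -4.5; python3 -c "
from rel import *
s=snap('wrist','w9');rel(s,40,78,103,57)"
```

```text
t14.45 tcp [580.8   4.7  84.3] psi -4.43 q [-0.18  0.67  1.66  0.    0.8  -0.11] F [ 0.  -0.1 -2.2] gap 0.170
xaxis [ 1.9e-03 -3.0e-04 -1.0e+00]
 turn 0.07  then tx 27.8 ty 0.1 tz -2.2 | q1 0.01
chest z 41.976170778673946
  X -96 ymax 0.2
  X -48 ymax 0.2
  X 0 ymax -0.1
  X 48 ymax -0.1
  Y 48 xmid 0.5 span 241.2 zL 42.3 zR 42.4
  Y 60 xmid 0.4 span 239.7 zL 42.4 zR 42.1
  Y 72 xmid 0.6 span 239.6 zL 41.4 zR 41.3
held z 78.13662121226491
  X -82 ymax 0.4
  X -41 ymax 0.4
  X 0 ymax 0.5
  X 41 ymax 0.5
  Y -60 xmid 2.0 span 206.1 zL 79.1 zR 79.4
  Y -48 xmid 2.0 span 205.9 zL 79.2 zR 79.1
  Y -36 xmid 1.9 span 205.7 zL 78.9 zR 77.8
  Y -24 xmid 1.9 span 205.2 zL 75.0 zR 77.7
  Y -12 xmid 1.8 span 205.1 zL 73.7 zR 77.7
  Y 0 xmid 1.9 span 205.1 zL 73.6 zR 78.0
  Y 12 xmid 1.9 span 204.9 zL 74.0 zR 77.8
  Y 24 xmid 1.9 span 204.8 zL 78.9 zR 77.9
  Y 36 xmid 1.8 span 204.8 zL 79.1 zR 77.8
  Y 48 xmid 1.8 span 204.8 zL 79.1 zR 79.2
```

View pics/w9.png

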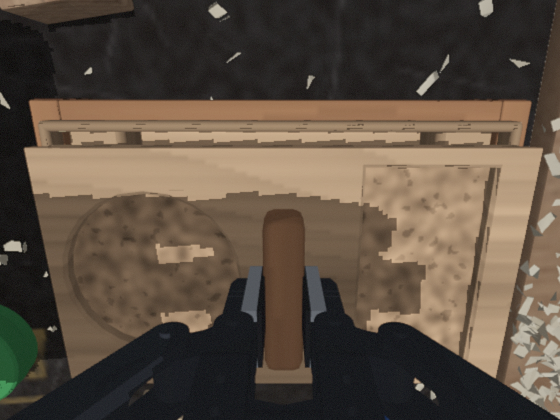

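Emit:
move_arm(deltas=[5,3,-0.2,-1.4,0,0,0,5,3,0,0,0,0,0,5,0,0,0,0,0,0,5,0,0,0,0,0,0])

```text
t: 14.9
tcp_pos: [0.5785, 0.0039, 0.0775]
tool_rot: [0.028, 0.706, -0.028, 0.707]
force: [0.5, 0.4, -2.4]
finger_gap: 0.172
```

```bash
python3 p.py 578.6 5 56.5 -4.5; python3 -c "
from rel import *
s=snap('wrist','w10');rel(s,40,72,103,57)" | grep -v "Y -\|zL 7[345]"
```

```text
t14.90 tcp [578.5   3.9  77.5] psi -4.51 q [-0.19  0.68  1.67  0.    0.79 -0.11] F [ 0.5  0.4 -2.4] gap 0.172
xaxis [ 2.e-04 -0.e+00 -1.e+00]
 turn -0.01  then tx 21.0 ty 1.1 tz -0.0 | q1 0.01
chest z 41.983264156529906
  X -96 ymax 0.3
  X -48 ymax 0.3
  X 0 ymax -0.2
  X 48 ymax -0.2
  Y 48 xmid 0.4 span 241.3 zL 42.4 zR 43.3
  Y 60 xmid 0.4 span 239.8 zL 42.4 zR 42.3
  Y 72 xmid 0.5 span 239.7 zL 41.3 zR 41.2
held z 71.33355564327113
  X -82 ymax -0.5
  X -41 ymax -0.5
  X 0 ymax -0.5
  X 41 ymax -0.6
  Y 0 xmid -0.3 span 205.0 zL 66.9 zR 71.3
  Y 12 xmid -0.4 span 204.9 zL 67.2 zR 71.3
  Y 24 xmid -0.4 span 204.9 zL 72.1 zR 71.3
  Y 36 xmid -0.3 span 204.8 zL 72.5 zR 71.3
  Y 48 xmid -0.3 span 204.9 zL 72.4 zR 72.3
```

Emit:
move_arm(deltas=[5,6,0.3,0.5,0,0,0,5,6,0,0,0,0,0,5,5,0,0,0,0,0,5,3,0,0,0,0,0,5,0,0,0,0,0,0,5,0,0,0,0,0,0])

```text
t: 15.55
tcp_pos: [0.5789, 0.0043, 0.0571]
tool_rot: [0.028, 0.707, -0.028, 0.706]
force: [-0.4, -0.5, -2.6]
finger_gap: 0.166
```

```bash
python3 p.py 578.6 5 56.5 -4.5; python3 -c "
from rel import *
s=snap('wrist','w11');rel(s,40,52,103,57,36,48)" | grep -v "Y -\|zL 7[345]"
```

```text
t15.55 tcp [578.9   4.3  57.1] psi -4.50 q [-0.19  0.71  1.68 -0.    0.75 -0.11] F [-0.4 -0.5 -2.6] gap 0.166
xaxis [-3.e-04  1.e-04 -1.e+00]
 turn 0.00  then tx 0.6 ty 0.7 tz -0.4 | q1 0.01
chest z 45.834761190424146
  X -96 ymax -0.1
  X -48 ymax -0.1
  X 0 ymax -0.1
  X 48 ymax -0.1
  Y 0 xmid 0.5 span 240.3 zL 46.3 zR 46.2
  Y 12 xmid 0.4 span 240.5 zL 46.6 zR 46.5
  Y 24 xmid 0.4 span 240.5 zL 46.5 zR 46.0
  Y 36 xmid 0.2 span 240.5 zL 46.3 zR 46.5
  Y 48 xmid -5.9 span 228.6 zL 42.0 zR 42.8
  Y 60 xmid -1.7 span 230.6 zL 41.5 zR 41.5
  Y 72 xmid -1.5 span 229.8 zL 41.3 zR 41.3
held z 51.37528411395469
  X -82 ymax 9.1
  X -41 ymax 9.1
  X 0 ymax 9.1
  X 41 ymax 9.1
  Y 0 xmid 0.5 span 220.7 zL 47.0 zR 51.2
  Y 12 xmid 0.4 span 220.8 zL 49.0 zR 51.1
  Y 24 xmid 0.4 span 220.5 zL 51.9 zR 51.1
  Y 36 xmid 0.4 span 220.2 zL 52.2 zR 51.1
  Y 48 xmid -0.4 span 219.2 zL 52.1 zR 51.9
  Y 60 xmid -1.1 span 217.8 zL 53.0 zR 52.8
```

View pics/w11.png

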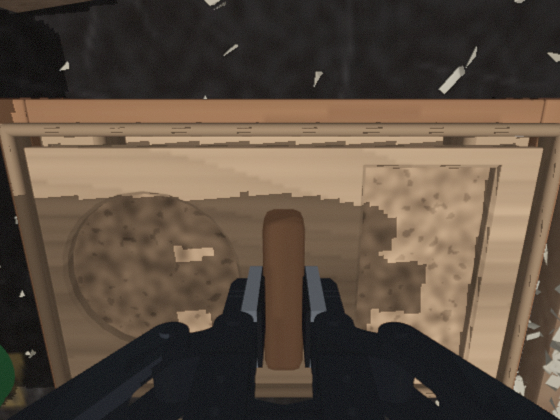

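Emit:
move_arm(deltas=[5,1,0,0,0,0,0,5,0,0,0,0,0,0,50,0,0,0,0,0,0,50,0,0,0,0,0,0,50,0,0,0,0,0,0,50,0,0,0,0,0,0,50,0,0,0,0,0,0,50,-30,0,0,0,0,0])

```text
t: 16.4
tcp_pos: [0.5761, 0.0047, 0.0833]
tool_rot: [0.028, 0.71, -0.027, 0.704]
force: [0.2, 0.1, 0.1]
finger_gap: 0.585
```

Emit:
move_arm(deltas=[60,-40,0,0,0,0,0,60,-40,0,0,0,0,0,60,-30,0,0,0,0,0,60,0,-40,0,0,0,0,60,0,-35,0,0,0,0,60,0,0,0,0,0,0,60,0,0,0,0,0,0])

```text
t: 17.1
tcp_pos: [0.5728, -0.071, 0.1963]
tool_rot: [0.029, 0.707, -0.028, 0.706]
force: [-0.7, 0.1, -1.0]
finger_gap: 0.699
```

```bash
python3 p.py 487 -163.7 170 -2.5; python3 -c "
from rel import *
s=snap('wrist','w12')
wseg('chest',578,5,140,.036,.065,s=s)
P=cloud(s)*1000
a=np.radians(-4.5);ex=np.array([np.cos(a),np.sin(a)]);ey=np.array([-np.sin(a),np.cos(a)])
q=P[...,:2]-[578.6,5.05];X=q@ex;Y=q@ey;Z=P[...,2]
for x in (-95,-20,20,95):
  for y in (-50,0,50):
    m=(abs(X-x)<5)&(abs(Y-y)<3);print(x,y,np.median(Z[m]) if m.any() else None)
m=(Z>66)&(Z<80)&(abs(X)<30)&(abs(Y)<50);r=cv2.minAreaRect(np.float32(np.stack([X[m],Y[m]],1)));print('grip',r,np.median(Z[m]))
np.savez('w12',**s)
"
```

```text
t17.10 tcp [572.8 -71.  196.3] psi -4.62 q [-0.32  0.51  1.59  0.    1.04 -0.24] F [-0.7  0.1 -1. ] gap 0.699
xaxis [-3.e-04  6.e-04 -1.e+00]
 turn -2.12  then tx 26.3 ty -96.3 tz -81.7 | q1 -0.32
chest z0.0503 [578.6   1.1] [141.5 242.6] 85.42 box [  115     0   339   193 57616]
-95 -50 51.497691907766324
-95 0 47.122994729037195
-95 50 51.53982216755662
-20 -50 51.80201720366852
-20 0 50.1848820263385
-20 50 51.559048461876934
20 -50 51.58012233769901
20 0 51.46083385014547
20 50 51.507357147154515
95 -50 51.358186867205916
95 0 51.46277236624542
95 50 51.40923621285957
grip ((0.20323514938354492, -0.2709197998046875), (15.772525787353516, 65.56877136230469), 0.3185168504714966) 73.03512456734492
```

View pics/w12.png

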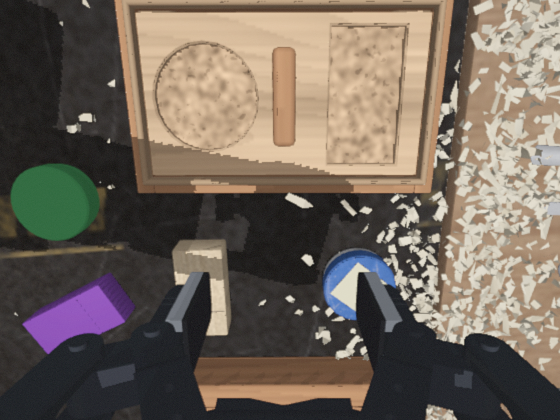

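Emit:
move_arm(deltas=[75,0,-32,-27,-2.1,0,0,75,0,-32,-27,0,0,0,75,0,-32,-27,0,0,0,75,0,0,0,0,0,0,75,0,0,0,0,0,0])

```text
t: 17.65
tcp_pos: [0.487, -0.1615, 0.1963]
tool_rot: [0.015, 0.707, -0.015, 0.707]
force: [-0.0, 0.0, 1.0]
finger_gap: 0.876
```

```bash
python3 -c "
from rel import *
s=snap('wrist','w13')
wseg('honing',486.9,-163.7,70,.016,.045,s=s)
"; python3 p.py 487 -163.7 9 -3
```

```text
honing z0.0295 [ 487.  -164.1] [90.4 44.9] 86.45 box [ 258  139   54  104 5383]
t17.70 tcp [ 487.6 -161.1  196.3] psi -2.38 q [-0.54  0.43  1.75  0.    0.97 -0.5 ] F [-0.7 -0.5 -0. ] gap 0.877
xaxis [ 5.e-04  5.e-04 -1.e+00]
 turn 0.62  then tx 187.3 ty -2.6 tz -0.5 | q1 -0.32
```

View pics/w13.png

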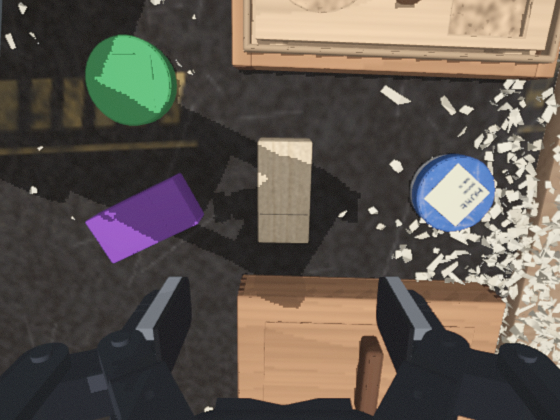

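Emit:
move_arm(deltas=[75,40,-2.7,-0.5,1.1,0,0,75,40,0,0,0,0,0,75,40,0,0,0,0,0,75,35,0,0,0,0,0,75,20,0,0,0,0,0,75,12,0,0,0,0,0,75,0,0,0,0,0,0,75,0,0,0,0,0,0])

```text
t: 18.5
tcp_pos: [0.4874, -0.1643, 0.0097]
tool_rot: [0.021, 0.706, -0.021, 0.707]
force: [-0.5, 0.8, 0.1]
finger_gap: 0.875
```

```bash
 python3 p.py 487 -163.7 9 -3.5
```

```text
t18.50 tcp [ 487.4 -164.3    9.7] psi -3.43 q [-0.54  0.76  1.86  0.    0.53 -0.48] F [-0.5  0.8  0.1] gap 0.875
xaxis [ 1.1e-03 -5.0e-04 -1.0e+00]
 turn 0.07  then tx 0.7 ty 0.5 tz -0.5 | q1 -0.32
```

Emit:
move_arm(deltas=[30,0,0,0,0,0,0,30,0,0,0,0,0,0,30,0,0,0,0,0,0,30,0,0,0,0,0,0,30,0,0,0,0,0,0,30,0,0,0,0,0,0,30,0,0,0,0,0,0,30,0,0,0,0,0,0], force=50)

```text
t: 19.3
tcp_pos: [0.4873, -0.1651, 0.0108]
tool_rot: [0.021, 0.706, -0.022, 0.708]
force: [-0.2, 1.3, 6.1]
finger_gap: 0.512
```

```bash
 python3 p.py 638.4 0.3 140 -4.5
```

```text
t19.30 tcp [ 487.3 -165.1   10.8] psi -3.51 q [-0.54  0.75  1.86  0.    0.53 -0.48] F [-0.2  1.3  6.1] gap 0.512
xaxis [ 0.0024 -0.0012 -1.    ]
 turn 0.99  then tx -129.2 ty 176.7 tz 137.7 | q1 0.0
```

Emit:
move_arm(deltas=[30,-20,0,0,0,0,0,30,-40,0,0,0,0,0,30,-40,0,0,1,0,0,30,-30,0,0,0,0,0,30,0,35,27.5,0,0,0,30,0,35,27.5,0,0,0,30,0,35,27.5,0,0,0,30,0,35,27.5,0,0,0,30,0,36,27.5,0,0,0,30,0,0,0,0,0,0])

```text
t: 20.3
tcp_pos: [0.6411, 0.0041, 0.1401]
tool_rot: [0.026, 0.705, -0.026, 0.709]
force: [-0.6, -0.1, -1.1]
finger_gap: 0.51
```

```bash
 python3 p.py 638.6 0.1 60 -4.5;python3 -c "
from h import *
s=snap('wrist','w14');np.savez('w14',**s);P=cloud(s)*1000
Z=P[...,2];m=(Z>130)&(Z<190)&(s['depth']>.1)
print(np.histogram(Z[m],12))
"
```

```text
t20.30 tcp [641.1   4.1 140.1] psi -4.23 q [-0.17  0.65  1.47  0.    1.01 -0.1 ] F [-0.6 -0.1 -1.1] gap 0.510
xaxis [ 5.8e-03  8.0e-04 -1.0e+00]
 turn 0.27  then tx 80.1 ty -4.2 tz -2.2 | q1 0.0
(array([  209,   274,   304,   455,   692, 24930,   662,   753,   790,
         706,  1170,  1159]), array([132.1700846 , 136.98898608, 141.80788755, 146.62678903,
       151.4456905 , 156.26459198, 161.08349345, 165.90239493,
       170.72129641, 175.54019788, 180.35909936, 185.17800083,
       189.99690231]))
```

View pics/w14.png

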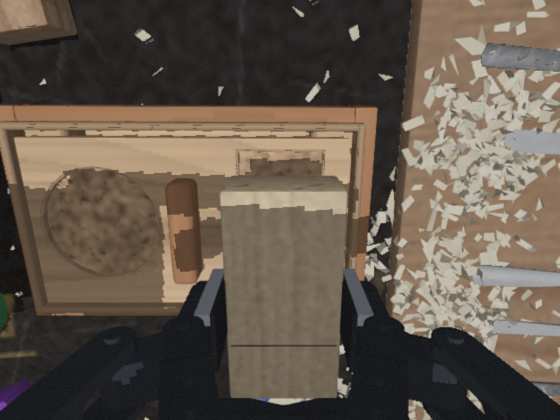

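```bash
cat > blk.py <<'E'
from rel import *
def blk(s,zt,tol=6):
    P=cloud(s)*1000
    a=np.radians(-4.5);ex=np.array([np.cos(a),np.sin(a)]);ey=np.array([-np.sin(a),np.cos(a)])
    q=P[...,:2]-[578.6,5.05];X=q@ex;Y=q@ey;Z=P[...,2]
    ok=s['depth']>.1
    m=ok&(abs(Z-zt)<tol)&(abs(X-60)<35)&(abs(Y)<70)
    for l in (-10,0,10,20,30): 
        k=m&(Y>l)&(Y<l+10)
        if k.sum()>20: print('Y',l,'x %.1f %.1f c %.1f z %.1f'%(X[k].min(),X[k].max(),(X[k].min()+X[k].max())/2,np.median(Z[k])))
    for l in (40,50,60,70):
        k=m&(X>l)&(X<l+10)
        if k.any(): print('X',l,'ymax-45 %.1f'%(np.percentile(Y[k],99)-45))
    k=ok&(Z>36)&(Z<58)&(abs(X)<140)&(abs(Y)<90);print('chest ymax',np.percentile(Y[k],99.8),'X max',np.percentile(X[k],99.8))
    g=ok&(Z>66)&(Z<80)&(abs(X)<30)&(abs(Y)<60); print('tillgrip x',np.percentile(X[g],[1,99]) if g.any() else 0,'ymax',Y[g].max() if g.any() else 0)
E
python3 -c "
from blk import *
blk(load('w14'),158.5)"
```

```text
Y -10 x 39.7 84.7 c 62.2 z 158.8
Y 0 x 30.7 84.2 c 57.4 z 158.9
Y 10 x 26.4 95.0 c 60.7 z 158.8
Y 20 x 39.2 84.5 c 61.9 z 158.8
Y 30 x 39.3 84.4 c 61.8 z 158.8
X 40 ymax-45 4.9
X 50 ymax-45 5.0
X 60 ymax-45 5.0
X 70 ymax-45 5.1
chest ymax 75.13668684199561 X max 120.82089070549264
tillgrip x [-7.14490075  8.39460445] ymax 32.943350505852536
```

Emit:
move_arm(deltas=[30,20,-5,-1.7,0.2,0,0,30,25,0,0,0,0,0,30,15,0,0,0,0,0,30,5,0,0,0,0,0,30,0,0,0,0,0,0,30,0,0,0,0,0,0])

```text
t: 20.95
tcp_pos: [0.6358, -0.0053, 0.0751]
tool_rot: [0.029, 0.706, -0.029, 0.707]
force: [0.1, 0.1, -0.3]
finger_gap: 0.514
```

```bash
 python3 p.py 638.6 0.1 54.8 -4.5;python3 -c "
from blk import *
s=snap('wrist','w15');blk(s,93)
"
```

```text
t20.95 tcp [635.8  -5.3  75.1] psi -4.72 q [-0.18  0.74  1.52 -0.    0.88 -0.1 ] F [ 0.1  0.1 -0.3] gap 0.514
xaxis [ 1.3e-03 -3.0e-04 -1.0e+00]
 turn -0.22  then tx 20.3 ty 5.6 tz 2.4 | q1 0.0
Y -10 x 35.3 79.7 c 57.5 z 93.8
Y 0 x 25.0 93.2 c 59.1 z 93.8
Y 10 x 35.0 80.0 c 57.5 z 93.8
Y 20 x 35.0 80.1 c 57.6 z 93.8
Y 30 x 35.0 80.2 c 57.6 z 93.8
X 40 ymax-45 -4.7
X 50 ymax-45 -4.8
X 60 ymax-45 -4.8
X 70 ymax-45 -4.8
chest ymax 75.11151430491921 X max 120.8640632686938
tillgrip x [-6.41532227  8.47002066] ymax 33.03032507414575
```

View pics/w15.png

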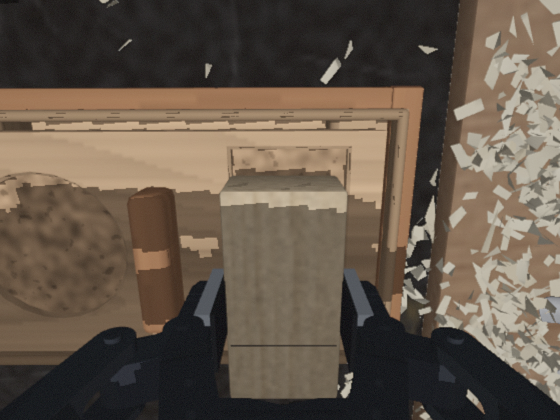

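Emit:
move_arm(deltas=[30,3,4.6,2.7,0,0,0,30,3,0,0,0,0,0,30,0,0,0,0,0,0,30,0,0,0,0,0,0,30,0,0,0,0,0,0])

```text
t: 21.5
tcp_pos: [0.6383, -0.0004, 0.0683]
tool_rot: [0.029, 0.707, -0.029, 0.707]
force: [-0.4, 0.2, 0.5]
finger_gap: 0.509
```

```bash
 python3 p.py 638.6 0.1 54.8 -4.5;python3 -c "
from blk import *
s=snap('wrist','w16');blk(s,87.5)
"
```

```text
t21.50 tcp [ 6.383e+02 -4.000e-01  6.830e+01] psi -4.69 q [-0.18  0.75  1.52 -0.    0.87 -0.09] F [-0.4  0.2  0.5] gap 0.509
xaxis [-0. -0. -1.]
 turn -0.19  then tx 13.5 ty 0.5 tz 0.2 | q1 0.0
Y -10 x 37.5 81.8 c 59.6 z 87.0
Y 0 x 25.0 95.0 c 60.0 z 87.1
Y 10 x 31.2 88.1 c 59.7 z 87.1
Y 20 x 37.1 82.1 c 59.6 z 87.0
Y 30 x 37.2 82.3 c 59.8 z 87.0
X 40 ymax-45 0.3
X 50 ymax-45 0.3
X 60 ymax-45 0.2
X 70 ymax-45 0.2
chest ymax 75.14577881510631 X max 120.85079606584532
tillgrip x [-6.39140844  8.49912914] ymax 33.12158040163429
```

View pics/w16.png

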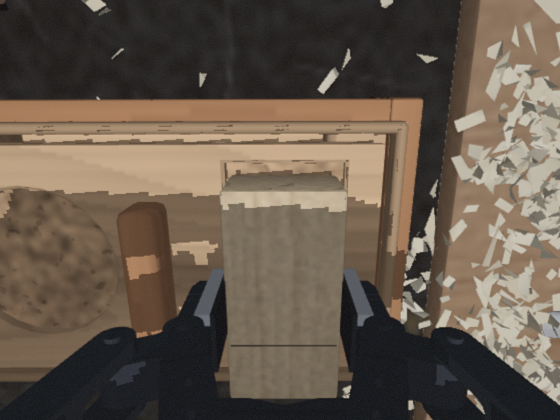

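Emit:
move_arm(deltas=[30,5,0,0.3,0,0,0,30,5,0,0,0,0,0,30,3,0,0,0,0,0,30,0,0,0,0,0,0,30,0,0,0,0,0,0])

```text
t: 22.05
tcp_pos: [0.6385, -0.0005, 0.055]
tool_rot: [0.029, 0.707, -0.029, 0.706]
force: [-0.3, 0.9, -0.9]
finger_gap: 0.516
```

```bash
 python3 p.py 638.6 0.1 54.8 -4.5;python3 -c "
from blk import *
s=snap('wrist','w17');blk(s,74)
"
```

```text
t22.05 tcp [ 6.385e+02 -5.000e-01  5.500e+01] psi -4.70 q [-0.18  0.77  1.52  0.    0.85 -0.09] F [-0.3  0.9 -0.9] gap 0.516
xaxis [-4.e-04  1.e-04 -1.e+00]
 turn -0.20  then tx 0.2 ty 0.6 tz 0.1 | q1 0.0
Y -10 x 37.8 81.9 c 59.8 z 73.7
Y 0 x 25.0 95.0 c 60.0 z 73.7
Y 10 x 31.3 88.3 c 59.8 z 73.7
Y 20 x 37.4 82.4 c 59.9 z 73.7
Y 30 x 37.3 82.4 c 59.8 z 73.7
X 40 ymax-45 0.2
X 50 ymax-45 0.2
X 60 ymax-45 0.1
X 70 ymax-45 0.1
chest ymax 75.1694613455858 X max 120.8436975970591
tillgrip x [-6.37135267 28.50898305] ymax 33.51135228861773
```

Emit:
move_arm(deltas=[30,0.5,0,0,0,0,0,30,0,0,0,0,0,0,57,0,0,0,0,0,0,57,0,0,0,0,0,0,57,0,0,0,0,0,0,57,0,0,0,0,0,0,57,-15,0,0,0,0,0,57,-35,0,0,0,0,0,70,-40,0,0,0,0,0,85,-40,0,0,0,0,0])

```text
t: 23.1
tcp_pos: [0.6384, -0.0005, 0.187]
tool_rot: [0.029, 0.706, -0.029, 0.707]
force: [-0.4, -0.3, 0.4]
finger_gap: 0.962
```

```bash
 python3 p.py 636 -172 190 -94.5; python3 -c "
from blk import *
s=snap('wrist','w18');blk(s,74)
"
```

```text
t23.10 tcp [ 6.384e+02 -5.000e-01  1.870e+02] psi -4.70 q [-0.18  0.59  1.44  0.    1.11 -0.09] F [-0.4 -0.3  0.4] gap 0.962
xaxis [ 1.e-04 -0.e+00 -1.e+00]
 turn 89.80  then tx -3.0 ty 11.0 tz 171.2 | q1 -0.26
Y -10 x 37.5 82.1 c 59.8 z 73.5
Y 0 x 37.8 82.4 c 60.1 z 73.5
Y 10 x 37.4 82.4 c 59.9 z 73.5
Y 20 x 37.6 82.2 c 59.9 z 73.5
Y 30 x 37.9 82.4 c 60.2 z 73.5
X 40 ymax-45 -0.3
X 50 ymax-45 -0.3
X 60 ymax-45 -0.3
X 70 ymax-45 -0.4
chest ymax 75.02950810160695 X max 120.8941616856284
tillgrip x [-7.35837642  8.33201821] ymax 32.94479265715587
```

View pics/w18.png

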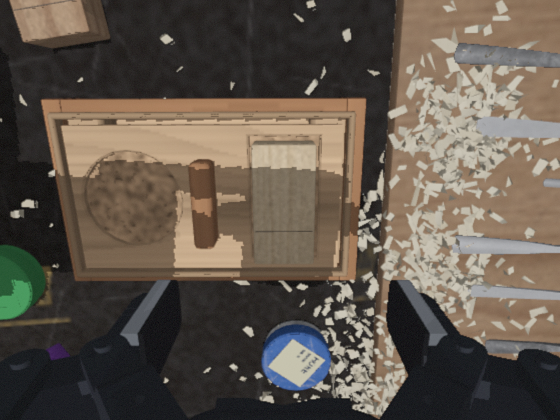

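Emit:
move_arm(deltas=[85,0,0,0,8.5,0,0,85,0,0,0,8.5,0,0,85,0,0,0,8.5,0,0,85,0,0,0,8.5,0,0,85,0,0,0,8.5,0,0,85,0,0,0,8.5,0,0,85,0,0,0,8.5,0,0,85,0,0,0,8.5,0,0,85,0,0,0,8.5,0,0,85,0,0,0,8.5,0,0])

```text
t: 24.15
tcp_pos: [0.6387, -0.0005, 0.1858]
tool_rot: [0.5, 0.499, -0.5, 0.5]
force: [0.8, -0.7, -0.4]
finger_gap: 0.998
```

Emit:
move_arm(deltas=[85,0,0,0,4.8,0,0,85,0,2,43,0,0,0,85,0,3,43,0,0,0,85,0,3,43,0,0,0,85,0,3,43,0,0,0,85,0,0,0,0,0,0,85,0,0,0,0,0,0,85,0,0,0,0,0,0])

```text
t: 24.95
tcp_pos: [0.6359, -0.1717, 0.1852]
tool_rot: [0.519, 0.48, -0.519, 0.48]
force: [-0.2, 1.0, 0.6]
finger_gap: 1.001
```

```bash
python3 -c "
from rel import *
s=snap('wrist','w19')
wseg('tin',636,-172,55,.014,.045,s=s)
im=cv2.cvtColor(s['image'],cv2.COLOR_RGB2HSV);m=cv2.inRange(im,(100,120,60),(130,255,255))
n,l,st,c=cv2.connectedComponentsWithStats(m);k=1+np.argmax(st[1:,4]);cn=np.argwhere(l==k)[:,::-1]
h=cv2.convexHull(cn.astype(np.int32));(e,ax,an)=cv2.fitEllipse(h);print(e,ax,plane(s,e[0],e[1],.0255)*1000)
"; python3 p.py 636.1 -172 8 -94.5
```

```text
tin z0.0267 [ 636.4 -172.3] [67.4 67.4] 84.79 box [ 244  150   81   80 5070]
(283.8658752441406, 189.93482971191406) (80.12872314453125, 80.55559539794922) [ 637.86519813 -172.16282307   25.5       ]
t25.00 tcp [ 636.  -171.3  185.1] psi -94.42 q [-0.43  0.62  1.39  0.    1.13  1.22] F [ 0.4  0.4 -0.1] gap 0.994
xaxis [-2.e-04  5.e-04 -1.e+00]
 turn 0.08  then tx 177.1 ty 0.2 tz 0.7 | q1 -0.26
```

View pics/w19.png

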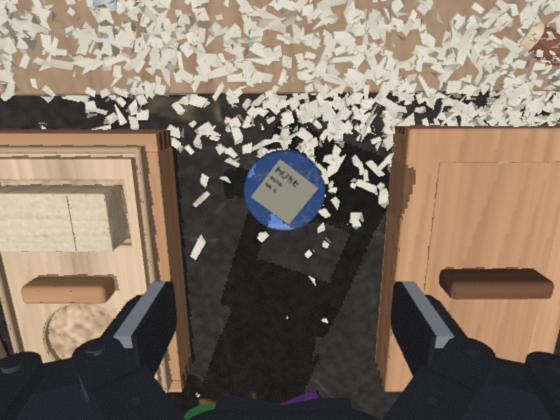

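```bash
python3 - <<'E'
from h import *
# tool frame of fingers from wrist cam: use calibration relation from wrist0
from scipy.spatial.transform import Rotation as Ro
st0=dict(tcp=np.array([.197,-.5924,.2303]),R=Ro.from_quat([0.4143,0.574,-0.4132,0.5729]).as_matrix())
s0=dict(np.load('wrist0.npz'))
# camera->tool fixed
for n in ['wrist0','w12','w14','w8']:
    s=dict(np.load(n+'.npz'));h,w=s['depth'].shape;u,v=np.meshgrid(np.arange(w),np.arange(h));d=s['depth']
    C=np.stack([(u-s['cx'])/s['f']*d,(v-s['cy'])/s['f']*d,d],-1)
    W=(C-s0['t'])@s0['R'];Q=(W-st0['tcp'])@st0['R']*1000
    m=(v>230)&(Q[...,0]<8)&(Q[...,0]>-60)&(abs(Q[...,1])<13)&(abs(Q[...,2])<58)
    L=m&(Q[...,2]<0)&(u<225)
    print(n,np.percentile(Q[L][:,0],[90,98,99.8]),np.median(Q[L][:,2]))
E
```

```text
wrist0 [-22.86454499 -17.26111821 -14.91559012] -43.365188561411024
w12 [-19.13782485 -11.08976073  -7.48364764] -35.58752294671493
w14 [-26.30441864 -14.22870152  -8.92386575] -35.029460232918886
w8 [-49.20942435 -44.49087479 -41.01512212] -30.49754023771373
```

Emit:
move_arm(deltas=[85,40,0.5,0.7,0,0,0,85,40,0,0,0,0,0,85,40,0,0,0,0,0,85,30,0,0,0,0,0,85,20,0,0,0,0,0,85,10,0,0,0,0,0,85,3,0,0,0,0,0,85,0,0,0,0,0,0,85,0,0,0,0,0,0])

```text
t: 25.9
tcp_pos: [0.6376, -0.1737, 0.0033]
tool_rot: [0.519, 0.479, -0.519, 0.481]
force: [0.1, -0.4, 1.3]
finger_gap: 0.997
```

```bash
python3 p.py 636.4 -172 2 -94.5
```

```text
t25.90 tcp [ 637.6 -173.7    3.3] psi -94.47 q [-0.43  0.87  1.47  0.    0.8   1.21] F [ 0.1 -0.4  1.3] gap 0.997
xaxis [ 0.0024 -0.0011 -1.    ]
 turn 0.03  then tx 1.3 ty -1.4 tz -1.6 | q1 -0.26
```

Close on the tin at moderate force.

Emit:
move_arm(deltas=[50,0,-1,-1,0,0,0,50,0,0,0,0,0,0,50,0,0,0,0,0,0,50,0,0,0,0,0,0,50,0,0,0,0,0,0,50,0,0,0,0,0,0,50,0,0,0,0,0,0], force=35)

```text
t: 26.6
tcp_pos: [0.6362, -0.1726, 0.0037]
tool_rot: [0.52, 0.479, -0.519, 0.481]
force: [0.0, 0.9, 5.9]
finger_gap: 0.772
```

```bash
python3 p.py 521 9.3 140 -94.5; python3 -c "
from h import *
snap('wrist','w20')"
```

```text
t26.60 tcp [ 636.2 -172.6    3.7] psi -94.51 q [-0.43  0.87  1.48  0.    0.8   1.22] F [0.  0.9 5.9] gap 0.772
xaxis [ 1.8e-03 -6.0e-04 -1.0e+00]
 turn -0.01  then tx -136.3 ty -129.2 tz -172.3 | q1 0.02
```

View pics/w20.png

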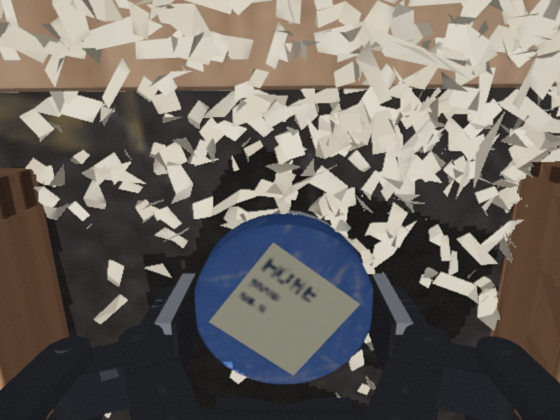

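Emit:
move_arm(deltas=[50,-15,0,0,0,0,0,50,-30,0,0,0,0,0,50,-40,0,0,0,0,0,50,-40,0,0,0,0,0,50,-12,0,0,0,0,0,50,0,-26,-34,0,0,0,50,0,-26,-34,0,0,0,50,0,-26,-34,0,0,0,50,0,-26,-35,0,0,0,50,0,-25,-35,0,0,0])

```text
t: 27.65
tcp_pos: [0.5188, 0.0103, 0.1389]
tool_rot: [-0.519, -0.48, 0.52, -0.48]
force: [1.2, 0.7, -1.3]
finger_gap: 0.771
```

Emit:
move_arm(deltas=[50,0,0,0,0,0,0,50,0,0,0,0,0,0,50,0,0,0,0,0,0])

```text
t: 27.95
tcp_pos: [0.5216, 0.0084, 0.1391]
tool_rot: [0.52, 0.479, -0.519, 0.48]
force: [0.1, -0.8, -0.8]
finger_gap: 0.768
```

```bash
cat > tin.py <<'E'
from rel import *
def tin(name):
    s=snap('wrist',name);P=cloud(s)*1000
    a=np.radians(-4.5);ex=np.array([np.cos(a),np.sin(a)]);ey=np.array([-np.sin(a),np.cos(a)])
    q=P[...,:2]-[578.6,5.05];X=q@ex;Y=q@ey;Z=P[...,2]
    im=cv2.cvtColor(s['image'],cv2.COLOR_RGB2HSV);m=cv2.inRange(im,(100,110,40),(130,255,255))
    n,l,st,c=cv2.connectedComponentsWithStats(m);k=1+np.argmax(st[1:,4])
    mm=(l==k)&(s['depth']>0);zt=np.percentile(Z[mm],80);mm&=abs(Z-zt)<3
    cn=np.argwhere(mm)[:,::-1].astype(np.int32);h=cv2.convexHull(cn)
    hx=np.array([[X[v,u],Y[v,u]] for u,v in h[:,0]],np.float32)
    (cx,cy),r=cv2.minEnclosingCircle(hx);print('tin top z %.1f bottom(true) %.1f centre in chest X %.1f Y %.1f r %.1f'%(zt,zt-26.5,cx,cy,r))
    t=(abs(X+58)<33)&(abs(Y)<33)&mm
    A=np.c_[X[t],Y[t],np.ones(t.sum())];print('tilt',np.linalg.lstsq(A,Z[t],rcond=None)[0][:2])
    g=(Z>66)&(Z<80)&(abs(X)<12)&(abs(Y)<60);print('grip X',np.percentile(X[g],[1,99]) if g.any() else 0)
    return s
E
python3 p.py 521 9.3 48 -94.5;python3 -c "
from tin import *
tin('w21')"
```

```text
t27.95 tcp [521.6   8.4 139.1] psi -94.52 q [-0.2   0.53  1.78 -0.    0.83  1.45] F [ 0.1 -0.8 -0.8] gap 0.768
xaxis [ 1.7e-03 -6.0e-04 -1.0e+00]
 turn -0.02  then tx 91.1 ty -0.7 tz -0.9 | q1 0.02
tin top z 162.3 bottom(true) 135.8 centre in chest X -56.9 Y -1.0 r 34.3
tilt [-0.003667  -0.0003712]
grip X [-7.77363717  7.99225826]
```

View pics/w21.png

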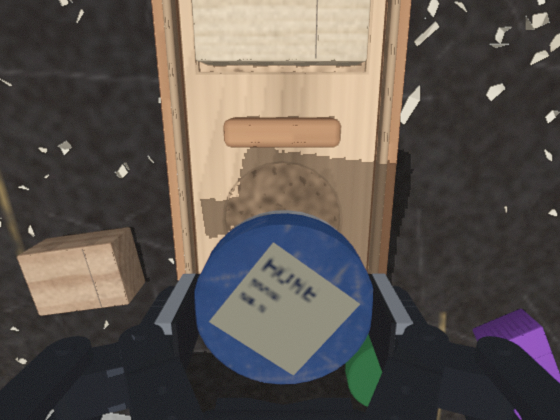

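Emit:
move_arm(deltas=[50,20,-0.9,-0.8,0,0,0,50,30,0,0,0,0,0,50,18,0,0,0,0,0,50,6,0,0,0,0,0,50,0,0,0,0,0,0,50,0,0,0,0,0,0,50,0,0,0,0,0,0])

```text
t: 28.7
tcp_pos: [0.5207, 0.0096, 0.0658]
tool_rot: [0.52, 0.479, -0.519, 0.481]
force: [-0.1, 0.2, -0.9]
finger_gap: 0.769
```

```bash
python3 p.py 521 9.3 48 -94.5;python3 -c "
from tin import *
tin('w22')"
```

```text
t28.70 tcp [520.7   9.6  65.8] psi -94.52 q [-0.2   0.65  1.83 -0.    0.66  1.45] F [-0.1  0.2 -0.9] gap 0.769
xaxis [ 2.3e-03 -5.0e-04 -1.0e+00]
 turn -0.02  then tx 17.8 ty 0.4 tz 0.2 | q1 0.02
tin top z 89.0 bottom(true) 62.5 centre in chest X -58.2 Y -0.1 r 34.6
tilt [-0.00364798  0.00052562]
grip X [-7.33141191  8.01788886]
```

View pics/w22.png

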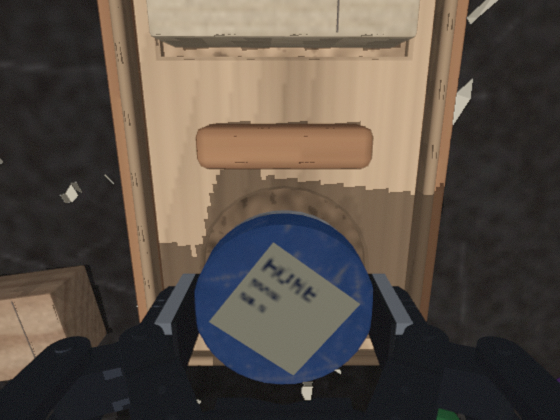

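Centred on the recess. Lower 18 mm.

Emit:
move_arm(deltas=[50,6,0.3,0,0,0,0,50,6,0,0,0,0,0,50,4,0,0,0,0,0,50,2,0,0,0,0,0,50,0,0,0,0,0,0,50,0,0,0,0,0,0])

```text
t: 29.35
tcp_pos: [0.5197, 0.0101, 0.0476]
tool_rot: [-0.519, -0.48, 0.519, -0.48]
force: [-2.9, 0.6, 9.6]
finger_gap: 0.769
```

```bash
python3 p.py 521 9.3 48 -94.5;python3 -c "
from tin import *
tin('w23')"
```

```text
t29.35 tcp [519.7  10.1  47.6] psi -94.48 q [-0.2   0.69  1.83 -0.    0.62  1.45] F [-2.9  0.6  9.6] gap 0.769
xaxis [-3.e-04 -1.e-04 -1.e+00]
 turn 0.02  then tx -0.4 ty 1.4 tz 0.7 | q1 0.02
tin top z 70.9 bottom(true) 44.4 centre in chest X -58.9 Y 0.6 r 34.2
tilt [-0.00568836  0.00032429]
grip X [-7.69340408  8.08228528]
```

Emit:
move_arm(deltas=[78,0,0,0,0,0,0,78,0,0,0,0,0,0,78,0,0,0,0,0,0,78,0,0,0,0,0,0,78,-15,0,0,0,0,0,78,-40,0,0,0,0,0,78,-40,0,0,0,0,0,78,-40,0,0,0,0,0,78,0,0,0,0,0,0,78,0,0,0,0,0,0])

```text
t: 30.4
tcp_pos: [0.5203, 0.0099, 0.1826]
tool_rot: [0.52, 0.479, -0.519, 0.481]
force: [0.7, -0.1, 0.4]
finger_gap: 0.913
```

```bash
python3 p.py 557.6 -335.3 190 -4.1;python3 -c "
from tin import *
s=tin('w24')
from blk import blk
blk(s,73)
np.savez('w24',**s)"
```

```text
t30.40 tcp [520.3   9.9 182.6] psi -94.50 q [-0.2   0.46  1.75  0.    0.94  1.45] F [ 0.7 -0.1  0.4] gap 0.913
xaxis [ 2.2e-03 -4.0e-04 -1.0e+00]
 turn 89.60  then tx -7.4 ty 341.6 tz -61.8 | q1 -0.54
tin top z 71.1 bottom(true) 44.6 centre in chest X -58.4 Y 0.5 r 33.5
tilt [-0.00402414  0.00090541]
grip X [-7.85335413  7.88110079]
Y -10 x 36.9 74.1 c 55.5 z 73.4
Y 0 x 37.0 74.1 c 55.5 z 73.5
Y 10 x 37.0 74.2 c 55.6 z 73.4
Y 20 x 37.1 74.1 c 55.6 z 73.5
Y 30 x 37.1 74.3 c 55.7 z 73.4
X 40 ymax-45 -1.1
X 50 ymax-45 -1.1
X 60 ymax-45 -1.1
X 70 ymax-45 -0.9
chest ymax 74.76997659185324 X max 79.75078208818306
tillgrip x [-29.64847084   7.8791458 ] ymax 32.25798900888809
```

View pics/w24.png

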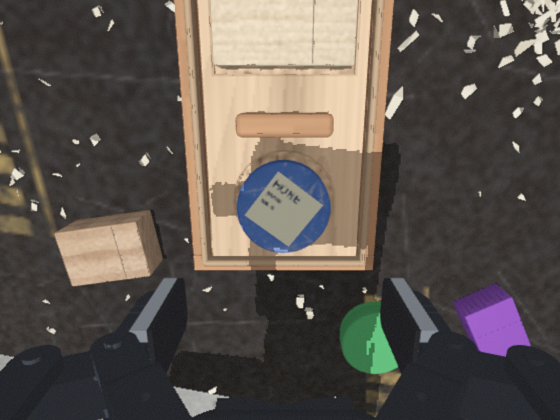

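Emit:
move_arm(deltas=[60,-5,0,0,-8.5,0,0,60,-5,0,0,-8.5,0,0,60,-5,0,0,-8.5,0,0,60,-5,0,0,-8.5,0,0,60,-5,0,0,-8.5,0,0,60,-5,0,0,-8.5,0,0,60,-5,0,0,-8.5,0,0,60,-5,0,0,-8.5,0,0,60,0,0,0,-8.5,0,0,60,0,0,0,-8.5,0,0])

```text
t: 31.45
tcp_pos: [0.5188, 0.0101, 0.2197]
tool_rot: [0.057, 0.706, -0.056, 0.703]
force: [-0.0, 1.1, -0.5]
finger_gap: 0.707
```

Emit:
move_arm(deltas=[60,0,0,0,-5.4,0,0,60,0,-45,7.5,0,0,0,60,0,-45,7.5,0,0,0,60,0,-45,7.5,0,0,0,60,0,-45,7.5,0,0,0,60,0,-45,7.5,0,0,0,60,0,-45,7.5,0,0,0,60,0,-45,7.5,0,0,0,60,0,-45,7.5,0,0,0,60,0,0,0,0,0,0])

```text
t: 32.45
tcp_pos: [0.5535, -0.3597, 0.2188]
tool_rot: [0.027, 0.707, -0.028, 0.706]
force: [-0.8, -0.5, 0.7]
finger_gap: 0.703
```

Emit:
move_arm(deltas=[60,0,0,0,0,0,0,60,0,0,0,0,0,0])

```text
t: 32.65
tcp_pos: [0.5532, -0.3518, 0.2198]
tool_rot: [0.026, 0.708, -0.024, 0.705]
force: [0.3, -0.8, 0.3]
finger_gap: 0.702
```

```bash
python3 -c "
from rel import *
s=snap('wrist','w25')
wseg('lid',557.6,-335.3,140,.036,.055,s=s)
wseg('lidgrip',557.6,-335.3,70,.062,.09,s=s)
"; python3 p.py 557.6 -335.3 48 -4.1
```

```text
lid z0.0463 [ 556.8 -335.2] [149.9 242.9] 85.69 box [  139    78   298   173 45958]
lidgrip z0.0731 [ 556.9 -334.8] [79.2 15.4] 85.68 box [ 278  125   20   99 1905]
t32.70 tcp [ 553.5 -351.5  220.4] psi -4.03 q [-0.74  0.58  1.36  0.    1.2  -0.67] F [-0.4 -0.1 -0.2] gap 0.704
xaxis [-0.0025  0.0026 -1.    ]
 turn 0.07  then tx 172.4 ty 16.5 tz 3.0 | q1 -0.54
```

View pics/w25.png

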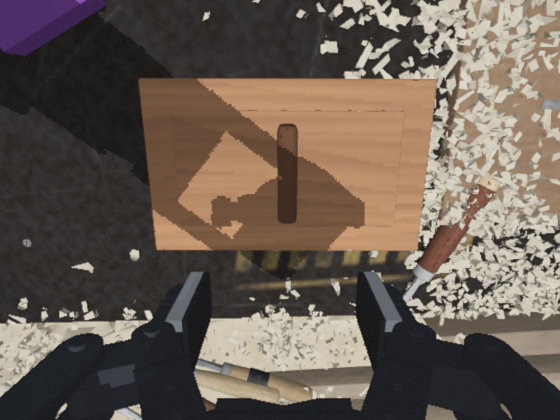

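Emit:
move_arm(deltas=[60,0,16.5,2.5,0.3,0,0,60,40,0,0,0,0,0,60,40,0,0,0,0,0,60,40,0,0,0,0,0,60,25,0,0,0,0,0,60,15,0,0,0,0,0,60,7,0,0,0,0,0,60,0,0,0,0,0,0,60,0,0,0,0,0,0])

```text
t: 33.6
tcp_pos: [0.5588, -0.3375, 0.0563]
tool_rot: [0.026, 0.706, -0.028, 0.707]
force: [0.9, 0.2, -0.6]
finger_gap: 0.701
```

```bash
python3 p.py 556.9 -334.8 49 -4.3
```

```text
t33.60 tcp [ 558.8 -337.5   56.3] psi -4.38 q [-0.71  0.78  1.48  0.    0.87 -0.64] F [ 0.9  0.2 -0.6] gap 0.701
xaxis [ 0.0021 -0.0017 -1.    ]
 turn -0.08  then tx 7.3 ty 2.5 tz -2.1 | q1 -0.54
```

Emit:
move_arm(deltas=[50,4,1.5,-1.5,0,0,0,30,2,0,0,0,0,0,5,0,0,0,0,0,0,5,0,0,0,0,0,0,5,0,0,0,0,0,0,5,0,0,0,0,0,0,5,0,0,0,0,0,0,5,0,0,0,0,0,0,5,0,0,0,0,0,0,5,0,0,0,0,0,0], force=70)

```text
t: 34.6
tcp_pos: [0.5565, -0.3357, 0.0493]
tool_rot: [0.027, 0.706, -0.027, 0.707]
force: [-1.5, 0.2, 5.9]
finger_gap: 0.17
```

```bash
python3 p.py 578.6 5.05 220 -4.5
```

```text
t34.60 tcp [ 556.5 -335.7   49.3] psi -4.40 q [-0.71  0.79  1.49 -0.    0.86 -0.64] F [-1.5  0.2  5.9] gap 0.170
xaxis [ 3.e-04 -3.e-04 -1.e+00]
 turn 0.10  then tx -170.7 ty 341.4 tz -4.7 | q1 0.01
```

Emit:
move_arm(deltas=[5,-15,0,0,0,0,0,5,-30,0,0,0,0,0,5,-40,0,0,0,0,0,5,-40,0,0,0,0,0,5,-25,0,0,0,0,0,5,0,20,-0.5,0,0,0,5,0,35,-0.5,0,0,0,5,0,42,-0.5,0,0,0,5,0,42,-0.5,0,0,0,5,0,42,-0.5,0,0,0])

```text
t: 35.6
tcp_pos: [0.566, -0.1519, 0.1971]
tool_rot: [0.028, 0.708, -0.027, 0.705]
force: [-0.2, 1.3, -3.3]
finger_gap: 0.17
```

Emit:
move_arm(deltas=[5,0,42,-0.5,0,0,0,5,0,42,-0.5,0,0,0,5,0,42,-0.5,0,0,0,5,0,24,-0.5,0,0,0,5,0,10,-0.2,0,0,0,5,0,0,0,0,0,0,5,0,0,0,0,0,0,5,0,0,0,0,0,0])

```text
t: 36.4
tcp_pos: [0.5778, 0.0034, 0.1985]
tool_rot: [0.028, 0.707, -0.028, 0.706]
force: [0.3, 0.2, -4.7]
finger_gap: 0.168
```

```bash
python3 p.py 578.6 5.05 89 -4.5; python3 -c "
from rel import *
s=snap('wrist','w26');rel(s,40,202,121,75)"
```

```text
t36.40 tcp [577.8   3.4 198.5] psi -4.49 q [-0.19  0.5   1.59 -0.    1.05 -0.11] F [ 0.3  0.2 -4.7] gap 0.168
xaxis [-5.e-04 -4.e-04 -1.e+00]
 turn 0.01  then tx 109.5 ty 1.7 tz 0.7 | q1 0.01
chest z 41.1681759016195
  X -96 ymax 0.1
  X -48 ymax 0.1
  X 0 ymax 0.1
  X 48 ymax 0.1
  Y 72 xmid 0.7 span 239.2 zL 41.0 zR 41.0
held z 195.63900779191528
  X -96 ymax -2.0
  X -48 ymax -1.7
  X 0 ymax -1.6
  X 48 ymax -2.0
  Y -60 xmid -1.1 span 240.1 zL 194.9 zR 194.7
  Y -48 xmid -1.1 span 239.8 zL 195.1 zR 194.8
  Y -36 xmid -1.1 span 239.4 zL 195.0 zR 194.7
  Y -24 xmid -1.1 span 238.5 zL 195.1 zR 194.8
  Y -12 xmid -1.1 span 238.3 zL 195.0 zR 194.8
  Y 0 xmid -1.3 span 237.4 zL 195.1 zR 194.8
  Y 12 xmid -2.3 span 235.6 zL 195.1 zR 194.8
  Y 24 xmid -2.6 span 230.9 zL 195.1 zR 194.8
  Y 36 xmid -2.7 span 225.3 zL 195.2 zR 194.9
  Y 48 xmid -2.6 span 220.2 zL 194.9 zR 194.7
  Y 60 xmid -2.5 span 215.0 zL 194.8 zR 194.7
```

View pics/w26.png

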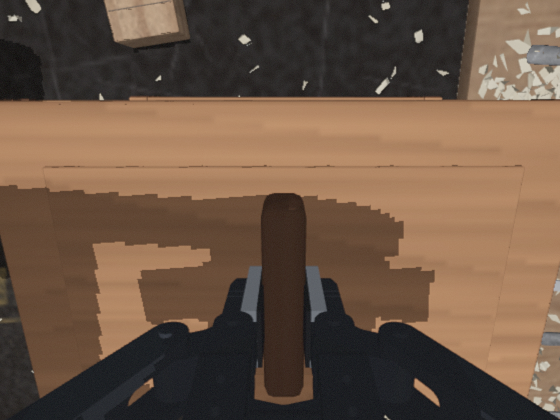

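Emit:
move_arm(deltas=[5,20,1.9,1.5,0,0,0,5,30,0,0,0,0,0,5,22,0,0,0,0,0,5,10,0,0,0,0,0,5,3,0,0,0,0,0,5,0,0,0,0,0,0,5,0,0,0,0,0,0,5,0,0,0,0,0,0])

```text
t: 37.25
tcp_pos: [0.5804, 0.0064, 0.115]
tool_rot: [0.027, 0.706, -0.027, 0.707]
force: [-0.6, 0.2, -3.8]
finger_gap: 0.17
```

```bash
python3 p.py 578.6 5.05 89.3 -4.5; python3 -c "
from rel import *
s=snap('wrist','w27');np.savez('w27',**s);rel(s,40,110,121,75);snap('scene','s27')"
```

```text
t37.25 tcp [580.4   6.4 115. ] psi -4.40 q [-0.18  0.62  1.65  0.    0.87 -0.1 ] F [-0.6  0.2 -3.8] gap 0.170
xaxis [ 2.5e-03 -4.0e-04 -1.0e+00]
 turn 0.10  then tx 25.7 ty -1.5 tz -1.7 | q1 0.01
chest z nan
held z 112.0208461581635
  X -96 ymax 1.7
  X -48 ymax 1.8
  X 0 ymax 1.9
  X 48 ymax 2.0
  Y -60 xmid 1.5 span 240.7 zL 111.0 zR 111.4
  Y -48 xmid 1.5 span 240.3 zL 111.1 zR 111.6
  Y -36 xmid 1.4 span 240.0 zL 111.1 zR 111.6
  Y -24 xmid 1.4 span 239.1 zL 111.1 zR 111.6
  Y -12 xmid 1.4 span 238.9 zL 111.0 zR 111.6
  Y 0 xmid 1.4 span 238.6 zL 111.1 zR 111.6
  Y 12 xmid 0.4 span 237.0 zL 111.1 zR 111.6
  Y 24 xmid -0.3 span 232.7 zL 111.1 zR 111.7
  Y 36 xmid -0.4 span 227.1 zL 111.1 zR 111.7
  Y 48 xmid -0.2 span 222.0 zL 111.0 zR 111.4
  Y 60 xmid -0.2 span 216.5 zL 111.0 zR 111.3
  return _methods._mean(a, axis=axis, dtype=dtype,
  ret = ret.dtype.type(ret / rcount)
```

View pics/w27.png

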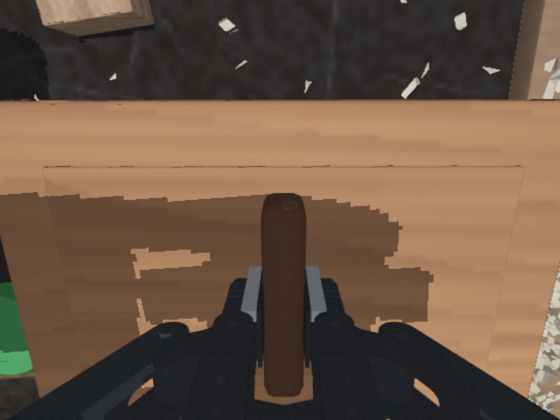

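View pics/s27.png

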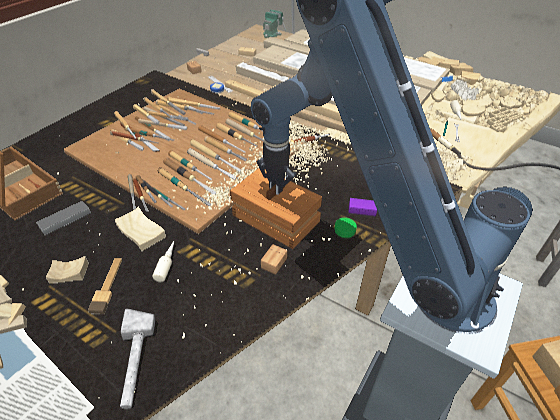

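Emit:
move_arm(deltas=[5,4,-1.8,-1,0,0,0,5,3,0,0,0,0,0,5,0,0,0,0,0,0,5,0,0,0,0,0,0,5,0,0,0,0,0,0])

```text
t: 37.85
tcp_pos: [0.5784, 0.0049, 0.1068]
tool_rot: [0.027, 0.707, -0.027, 0.707]
force: [1.2, -0.4, -4.4]
finger_gap: 0.171
```

```bash
python3 p.py 578.6 5.05 89.3 -4.5; python3 -W ignore -c "
from rel import *
s=snap('wrist','w28');rel(s,40,104,121,75)" | grep -v "Y [0-9]"
```

```text
t37.85 tcp [578.4   4.9 106.8] psi -4.39 q [-0.18  0.63  1.66 -0.    0.85 -0.11] F [ 1.2 -0.4 -4.4] gap 0.171
xaxis [-0. -0. -1.]
 turn 0.11  then tx 17.5 ty 0.2 tz 0.2 | q1 0.01
chest z 36.6677217162609
held z 103.7547840767609
  X -96 ymax 0.1
  X -48 ymax 0.2
  X 0 ymax 0.2
  X 48 ymax 0.3
  Y -60 xmid -0.3 span 240.6 zL 103.0 zR 102.8
  Y -48 xmid -0.3 span 240.4 zL 103.2 zR 103.0
  Y -36 xmid -0.4 span 240.1 zL 103.2 zR 103.0
  Y -24 xmid -0.4 span 239.1 zL 103.2 zR 102.9
  Y -12 xmid -0.5 span 239.0 zL 103.2 zR 102.9
```

Aligned to under 1 mm; lower the remaining 17 mm.

Emit:
move_arm(deltas=[5,5,0,0.5,0,0,0,5,5,0,0,0,0,0,5,4,0,0,0,0,0,5,2,0,0,0,0,0,5,0,0,0,0,0,0,5,0,0,0,0,0,0])

```text
t: 38.5
tcp_pos: [0.5789, 0.0048, 0.0907]
tool_rot: [0.027, 0.707, -0.027, 0.707]
force: [-0.7, 0.4, -4.6]
finger_gap: 0.167
```

```bash
python3 p.py 578.6 5.05 89.3 -4.5; python3 -W ignore -c "
from rel import *
s=snap('wrist','w29');rel(s,40,87,121,75)" | grep -v "Y [0-9]"
```

```text
t38.50 tcp [578.9   4.8  90.7] psi -4.40 q [-0.18  0.66  1.66 -0.    0.82 -0.11] F [-0.7  0.4 -4.6] gap 0.167
xaxis [-1.e-04 -0.e+00 -1.e+00]
 turn 0.10  then tx 1.4 ty 0.2 tz -0.3 | q1 0.01
chest z 46.38392339954429
  X -96 ymax 0.2
  X -48 ymax 0.3
  X 0 ymax 0.3
  X 48 ymax 0.5
held z 87.72260103883973
  X -96 ymax 0.1
  X -48 ymax 0.1
  X 0 ymax 0.2
  X 48 ymax 0.3
  Y -60 xmid 0.1 span 240.7 zL 87.0 zR 86.8
  Y -48 xmid -0.0 span 240.4 zL 87.1 zR 86.9
  Y -36 xmid 0.0 span 240.1 zL 87.1 zR 87.0
  Y -24 xmid 0.1 span 239.1 zL 87.1 zR 87.0
  Y -12 xmid -0.1 span 239.3 zL 87.1 zR 86.9
```

Emit:
move_arm(deltas=[5,1,0,0,0,0,0,5,0.5,0,0,0,0,0,5,0,0,0,0,0,0,50,0,0,0,0,0,0,50,0,0,0,0,0,0,50,0,0,0,0,0,0,50,0,0,0,0,0,0,50,-15,0,0,0,0,0,50,-40,0,0,0,0,0,50,-40,0,0,0,0,0])

```text
t: 39.55
tcp_pos: [0.5781, 0.0049, 0.1846]
tool_rot: [0.027, 0.707, -0.027, 0.706]
force: [1.0, -0.9, 0.3]
finger_gap: 0.593
```

Emit:
move_arm(deltas=[50,-30,0,0,0,0,0,50,0,-35,0,0,0,0,50,0,-35,0,0,0,0,50,0,0,0,0,0,0,50,0,0,0,0,0,0,50,0,0,0,0,0,0])

```text
t: 40.15
tcp_pos: [0.5732, -0.0642, 0.2142]
tool_rot: [0.027, 0.707, -0.027, 0.706]
force: [0.1, -0.8, -0.5]
finger_gap: 0.584
```

```bash
python3 p.py 578.6 5.05 89.3 -4.5; python3 -W ignore -c "
from rel import *
s=snap('wrist','w30');wseg('lid',578,5,150,.07,.1,s=s);wseg('grip',578,5,60,.105,.13,s=s)
t=snap('top','t30');wseg('short',482,167,50,.015,.06,s=t);wseg('bottle',739,344,80,.01,.06,s=t)
snap('scene','s30')"
```

```text
t40.15 tcp [573.2 -64.2 214.2] psi -4.38 q [-0.31  0.48  1.57  0.    1.09 -0.23] F [ 0.1 -0.8 -0.5] gap 0.584
xaxis [-5.e-04  6.e-04 -1.e+00]
 turn 0.12  then tx 124.9 ty 69.5 tz -0.1 | q1 0.01
lid z0.0863 [578.4   1.6] [143.1 242.1] 85.71 box [  100     0   369   210 68236]
grip z0.1131 [578.6   5.3] [79.7 16. ] 85.67 box [ 272   41   26  130 3169]
short z0.0355 [481.7 166.9] [50.2 70.4] 3.34 box [207 230  27  20 480]
bottle z0.0307 [737.7 343.5] [ 37.5 124. ] 26.75 box [136 141  42  25 429]
```

View pics/w30.png

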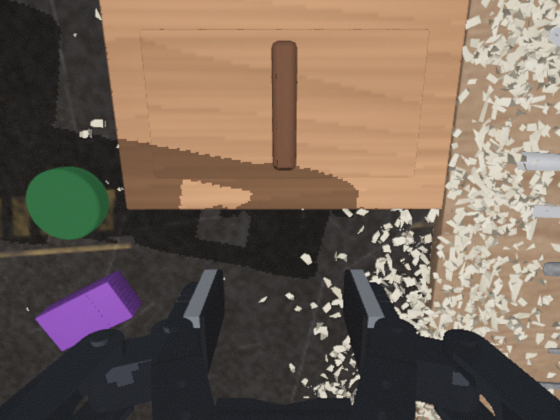

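View pics/s30.png

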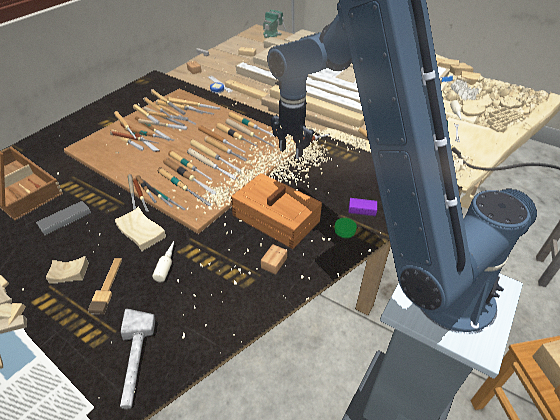

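```bash
python3 -c "
from h import *
print(job.sign_off())"
```

```text
the job is handed in; nothing more can be done
None
```

The chest is packed and I handed the job in at about 40 s of the 138 s allowed. The sign-off gave no verdict. I placed the stone first, then the till, the honing block and the tin, and put the lid on last.

My last check of each placing, from the wrist camera and relative to the chest or till:

| Item | Sideways offset | Height and level |
|---|---|---|
| Bench stone | about 1 mm | top at 30 mm, flat in its bed |
| Till | under 0.5 mm | level on its ledges |
| Honing block | under 1 mm | underside 44 mm above the chest's origin, flat |
| Tin | about 1 mm | underside 44–45 mm, flat |
| Lid | about 0.3 mm | top at 84–85 mm against 84 expected, flush with the chest outside |

From the top camera, the short block had moved 0.1 mm and the glue bottle 1.3 mm, which is within the noise. The gripper was well clear of everything at the end.

Some readings disagreed, all by a few millimetres, and none failed:
- **Cameras:** the top and wrist cameras differed by about 1–2 mm sideways. The wrist camera also read heights 1.5–2.3 mm too high.
- **Arm settling:** the tool position read up to about 3 mm off, mostly before the arm had settled. For the till, block, tin and lid I re-measured just above the chest and corrected before lowering.

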